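Load the violin maker's UV curing box

TASK

Slide the amber window of the curing box fully open, set the drying tray down on the tray inside so that its four corner pins drop into the sockets, and press every cello end-plug blank on the cork mat upright and fully home in a hole of the drying tray (any blank in any hole). Then slide the window fully shut and let go. Leave the other things on the bench where they are.

Things in the scene. Friction and masses are not known exactly. Their poses are not given: they have to be found in the camera images.
- window (a joint): sliding window of the UV curing box, an amber pane 236 x 196 mm and 5 mm thick that slides on top of the box (its top face 105 mm above the table when in place). Value in m: 0 = fully shut, 0.19 = fully open. It opens along the box's +y (towards the lamp housing, the robot's left), stays where it is left and needs about 2 N to slide
- window_handle (a point): middle of the window's handle: a black upright bar on the pane, 70 mm along the box's x, 14 mm thick along the box's y (the sliding direction) and 30 mm high; this point is 15 mm above the pane and 15 mm below the bar's top. Moves with the window; its axes are the box's axes
- lower_tray_top (a point): centre of the top face of the lower tray, fixed in the curing box, 30 mm above the table; axes those of the box (x away from the robot, y left, turned up to 7 degrees). The lower tray is 180 x 130 mm; in its top are four square sockets 13 mm wide, 14 mm deep, at x = +-78, y = +-53 mm. The chamber round it is 220 x 180 mm inside; its walls rise 98 mm above the table
- tray_handle (a point): middle of the loose drying tray's handle, a dark upright rib 50 (x) x 14 (y) mm, 32 mm high on the tray's top face, which is 16 mm below this point. Tray 180 x 130 x 22 mm, 0.35 kg, standing on four square corner pins, 10 mm wide, 12 mm long, at x = +-78, y = +-53 mm; pin ends 50 mm below this point. Seated in the lower tray, this point is 38 mm above lower_tray_top
- tray_hole0 (a point): centre of the mouth of blind hole 0 in the drying tray's top face (at x = -60, y = -35 mm from the tray's centre): round, 33.5 mm wide, 14 mm deep, no chamfer; axes those of the tray
- tray_hole1 (a point): centre of the mouth of blind hole 1 in the drying tray's top face (at x = -60, y = 35 mm from the tray's centre): round, 33.5 mm wide, 14 mm deep, no chamfer; axes those of the tray
- tray_hole2 (a point): centre of the mouth of blind hole 2 in the drying tray's top face (at x = 60, y = -35 mm from the tray's centre): round, 33.5 mm wide, 14 mm deep, no chamfer; axes those of the tray
- tray_hole3 (a point): centre of the mouth of blind hole 3 in the drying tray's top face (at x = 60, y = 35 mm from the tray's centre): round, 33.5 mm wide, 14 mm deep, no chamfer; axes those of the tray
- plug0_center (a point): centre of cello end-plug blank 0 (may be absent): a plain dark red upright cylinder 32 mm in diameter and 36 mm tall with a dark band, square edges, 40 g; this point is half-way up, z along its axis. At the start it stands on a fixed cork mat 3 mm thick. Fully in a hole, this point is 4 mm above the hole's mouth and 22 mm of it stand out of the tray
- plug1_center (a point): centre of cello end-plug blank 1 (may be absent): a plain dark red upright cylinder 32 mm in diameter and 36 mm tall with a dark band, square edges, 40 g; this point is half-way up, z along its axis. At the start it stands on a fixed cork mat 3 mm thick. Fully in a hole, this point is 4 mm above the hole's mouth and 22 mm of it stand out of the tray
- plug2_center (a point): centre of cello end-plug blank 2 (may be absent): a plain dark red upright cylinder 32 mm in diameter and 36 mm tall with a dark band, square edges, 40 g; this point is half-way up, z along its axis. At the start it stands on a fixed cork mat 3 mm thick. Fully in a hole, this point is 4 mm above the hole's mouth and 22 mm of it stand out of the tray
- plug3_center (a point): centre of cello end-plug blank 3 (may be absent): a plain dark red upright cylinder 32 mm in diameter and 36 mm tall with a dark band, square edges, 40 g; this point is half-way up, z along its axis. At the start it stands on a fixed cork mat 3 mm thick. Fully in a hole, this point is 4 mm above the hole's mouth and 22 mm of it stand out of the tray
- varnish_jar: amber varnish jar, 52 mm wide, 65 mm tall; a bystander, origin at its underside (of a lying tool: under its middle)
- oil_bottle: green oil bottle, 44 mm wide, 110 mm tall; a bystander, origin at its underside (of a lying tool: under its middle)
- rosin_tin: brass rosin tin, 60 mm wide, 35 mm tall; a bystander, origin at its underside (of a lying tool: under its middle)
- maple_block: maple block 50 x 30 x 22 mm; a bystander, origin at its underside (of a lying tool: under its middle)
- brass_weight: brass weight, 40 mm wide, 30 mm tall; a bystander, origin at its underside (of a lying tool: under its middle)
- varnish_brush: varnish brush lying on the bench; a bystander, origin at its underside (of a lying tool: under its middle)
Things that resemble listed ones, but are neither listed nor needed, are in the scene too. Leave any grey look-alike of the part that bears plug2_center alone.

How it is judged:
On the way, in this order (a step that is already met when the one before it is completed fails the run):
1. the window is slid open (at least 0.165 m) (value of joint window above 0.165 m), for 0.2 s.
2. the drying tray is seated in the lower tray and every blank present is home in one of its holes (horizontal distance between tray_handle and lower_tray_top below 0.006 m and z of tray_handle in the frame of lower_tray_top below 0.0405 m and angle between tray_handle's own z axis and vertical below 0.03 rad and ((horizontal distance between plug0_center and tray_hole0 below 0.004 m and z of plug0_center in the frame of tray_hole0 below 0.0065 m and angle between plug0_center's own z axis and vertical below 0.08 rad) or (horizontal distance between plug0_center and tray_hole1 below 0.004 m and z of plug0_center in the frame of tray_hole1 below 0.0065 m and angle between plug0_center's own z axis and vertical below 0.08 rad) or (horizontal distance between plug0_center and tray_hole2 below 0.004 m and z of plug0_center in the frame of tray_hole2 below 0.0065 m and angle between plug0_center's own z axis and vertical below 0.08 rad) or (horizontal distance between plug0_center and tray_hole3 below 0.004 m and z of plug0_center in the frame of tray_hole3 below 0.0065 m and angle between plug0_center's own z axis and vertical below 0.08 rad)) and ((horizontal distance between plug1_center and tray_hole0 below 0.004 m and z of plug1_center in the frame of tray_hole0 below 0.0065 m and angle between plug1_center's own z axis and vertical below 0.08 rad) or (horizontal distance between plug1_center and tray_hole1 below 0.004 m and z of plug1_center in the frame of tray_hole1 below 0.0065 m and angle between plug1_center's own z axis and vertical below 0.08 rad) or (horizontal distance between plug1_center and tray_hole2 below 0.004 m and z of plug1_center in the frame of tray_hole2 below 0.0065 m and angle between plug1_center's own z axis and vertical below 0.08 rad) or (horizontal distance between plug1_center and tray_hole3 below 0.004 m and z of plug1_center in the frame of tray_hole3 below 0.0065 m and angle between plug1_center's own z axis and vertical below 0.08 rad)) and ((horizontal distance between plug2_center and tray_hole0 below 0.004 m and z of plug2_center in the frame of tray_hole0 below 0.0065 m and angle between plug2_center's own z axis and vertical below 0.08 rad) or (horizontal distance between plug2_center and tray_hole1 below 0.004 m and z of plug2_center in the frame of tray_hole1 below 0.0065 m and angle between plug2_center's own z axis and vertical below 0.08 rad) or (horizontal distance between plug2_center and tray_hole2 below 0.004 m and z of plug2_center in the frame of tray_hole2 below 0.0065 m and angle between plug2_center's own z axis and vertical below 0.08 rad) or (horizontal distance between plug2_center and tray_hole3 below 0.004 m and z of plug2_center in the frame of tray_hole3 below 0.0065 m and angle between plug2_center's own z axis and vertical below 0.08 rad)) and ((horizontal distance between plug3_center and tray_hole0 below 0.004 m and z of plug3_center in the frame of tray_hole0 below 0.0065 m and angle between plug3_center's own z axis and vertical below 0.08 rad) or (horizontal distance between plug3_center and tray_hole1 below 0.004 m and z of plug3_center in the frame of tray_hole1 below 0.0065 m and angle between plug3_center's own z axis and vertical below 0.08 rad) or (horizontal distance between plug3_center and tray_hole2 below 0.004 m and z of plug3_center in the frame of tray_hole2 below 0.0065 m and angle between plug3_center's own z axis and vertical below 0.08 rad) or (horizontal distance between plug3_center and tray_hole3 below 0.004 m and z of plug3_center in the frame of tray_hole3 below 0.0065 m and angle between plug3_center's own z axis and vertical below 0.08 rad))), for 0.2 s.
At the end, for the whole second after the job is handed in: The window is shut (within 6 mm); the drying tray is seated: its handle within 6 mm of the lower tray's centre, lowered to within 2.5 mm of its seat, level within 0.03 rad; every blank present stands within 4 mm of a hole's centre, within 2.5 mm of the hole's bottom, upright within 0.08 rad (all of step 2 and value of joint window below 0.006 m); the robot touches nothing.
It fails at once if a bystander on the bench is moved by more than 4 cm (distance of any of varnish_jar, oil_bottle, rosin_tin, maple_block, brass_weight, varnish_brush from where it was at the start of the episode above 0.04 m).
Of plug0, plug1, plug2, plug3 only 3 to 4 are there at a start; the rules pass over those that are not, and their reading is None.
At some moment in a run one of tray, plug0, plug1, plug2, plug3 may be knocked a few centimetres aside while the robot is not near it.
It also fails if it takes over 210 s, if anything falls off the work surface, if the arm or the gripper's body presses on something with over 40 N, if the wrist force passes 120 N, or if a joint passes its speed limit or range.

ROBOT

A 7-joint arm with a two-finger parallel gripper is mounted at the origin on the work surface. World frame = base frame: x ahead of the robot, y to its left, z up, the work surface at z = 0. Lengths are in m, angles in rad, forces in N, time in s.
With the tool pointing down it reaches from about 0.425 to 0.925 m from the base axis. Payload 6.8 kg.
Tool frame: the origin (TCP) lies at the very end of the fingers, on their centre line; the grasp point (between the pads) lies 19 mm behind it; z points along the fingers, y is the line along which they close (so a half turn about z gives the same grasp; the last joint's range is limited). The gripper opens to 85 mm and grips with 20 to 120 N. Pads are 22 mm wide; open, the fingers measure 114 mm over their backs; the gripper's body (76 mm by 85 mm) begins 54 mm behind the grasp point. The pads swing forward as they close: fully open they stand 13 mm farther back than shut.
Start: joints at [-1.339, 0.477, 0.022, 1.555, -0.011, 1.109, -0.083], TCP at [0.225, 0.636, 0.231] pointing down, gripper open.
Joint ranges: [-2.96, 2.96], [-0.34, 2.1], [-1.41, 1.46], [0.24, 2.44], [-1.37, 4.51], [0.17, 1.92], [-2.96, 2.96]. Speed limits (rad/s): [2.39, 2.39, 3.14, 3.14, 3.14, 3.14, 3.14].

INTERFACE

Orientations are given as a rotation vector (axis times angle).
In Python, from bench import monitor, optics, r gives the robot as it stands.
- The arm moves only by the shell command python3 -m crank 'ROWS' [OPENING] [FORCE]. ROWS is JSON, a list of rows, each a list of 2 entries, a list of its own where there are three numbers: the shift along the tool's x, y, z in cm, then the turn, a rotation vector about the tool's x, y, z in rad. A call has 1 to 5 rows; each row shifts and turns the commanded pose from where the row before left it, along the tool's axes as they then stand; what a row does not reach is not made up. A row lasts 1/10 s, in which the tool goes at most 50 mm and 8.59 degrees, less where a joint would pass 70% of its speed; a pose out of reach is approached as far as the arm can. A call is refused whole if a number of a shift passes 5 or a number of a turn 0.15, either way. A call with a gripper value outside its range is refused whole. OPENING is the finger opening in cm, from 0 to 8.54, set as the call begins (- or left out, the last holds). The fingers move at their own pace and stop on an object; FORCE is the grip in N (left out, the last holds). Time passes only in rows, so rows that do not move let the fingers close. It gives the time, the measured TCP pose, the force, the opening and the grip force at its end, in the units of the state.
- monitor.get_obs(): the state, without advancing time (a new reading comes with each control period).
- optics.grab_frame(name): name is "side" or "top" or "wrist"; returns (picture, depth): 420x560x3 uint8, red, green, blue; 420x560 float32, m along the optical axis (not along the pixel's ray), 0 where there is no reading.
- optics.camera_model(name): a dict with "vertical_fov" (degrees; the focal length in pixels is half the picture's height over the tangent of half this angle, whatever the lens; pixels are square), "cx", "cy" (the principal point, pixels), "D" ([k1, k2, p1, p2, k3] as OpenCV has them; the pictures are not rectified), "R" (3x3) and "t" (3): a world point X has camera coordinates R X + t; the wrist camera has in their place "hand_eye" (4x4, takes a point from camera to tool coordinates, whose origin is the TCP and whose axes are the flange's). Camera axes: x right, y down, z forward; pixel columns grow to the right and rows downward; lengths in m; the calibration is good to about 2 mm. A picture is of the moment at which its call begins: read the wrist's pose just before it. camera_model takes no time and is no camera call.
- r.hand_in(): hands the job in; it is judged then, once.
The state is a dict: "clock": time; "joints": joint angles; "qvel": joint speeds; "tau": joint torques, N m; "tcp_pos": TCP position; "orientation": TCP orientation; "contact_force": force on the tool from outside, world axes, zero at the start; "moment": the same for the moment, N m; "grip_width": finger opening in m; "gripper_force": force on a finger pad.
Only numpy, scipy, OpenCV 4.12 (cv2) and the standard library are available. Lean on these libraries where they do the work, as an engineer would, in place of code of your own. Each camera call takes 0.05 s, during which the arm holds its last target. There are 200 camera calls.

## Working session

There is one attempt and no reset: what is moved stays moved. The work goes in short steps, Python scripts to look and compute and a shell command to move; the robot and the scene stay as the last step left them, time stands still between calls to the robot, and variables do not carry over. Pictures are saved under pics/ and viewed, at most 14 in all, crops included, and the job is handed in when it is done.

```bash
ls; mkdir -p pics; python3 - <<'E'
from bench import monitor, optics, r
import cv2,numpy as np
print(monitor.get_obs())
for n in("side","top"):
    p,d=optics.grab_frame(n); np.savez(f"pics/{n}0.npz",p=p,d=d); cv2.imwrite(f"pics/{n}0.png",p[:,:,::-1]); print(n,optics.camera_model(n))
print(optics.camera_model("wrist"))
E
```

```text
pics
{'clock': 0.0, 'joints': array([-1.33911015,  0.4778262 ,  0.0223287 ,  1.55644496, -0.01149803,
        1.10928517, -0.08306327]), 'qvel': array([ 1.16260855e-03, -5.40264861e-04,  2.26515127e-03,  4.10819068e-04,
        5.35746803e-05, -2.45843686e-04,  1.52887890e-03]), 'tau': array([-1.12098930e-04, -5.96449757e+01,  1.60753325e+00, -2.81190026e+01,
        1.23930656e-02,  9.33466275e-03, -3.85729933e-06]), 'tcp_pos': array([0.22477996, 0.63585194, 0.23031074]), 'orientation': array([-5.31033815e-01, -3.09620475e+00,  2.86973832e-03]), 'contact_force': array([ 0.02279417, -0.17169237,  0.44457752]), 'moment': array([-0.05470959,  0.04964565,  0.04991961]), 'gripper_force': 0.0, 'grip_width': 0.08538077369879077}
side {'vertical_fov': 52.535677606815426, 'cx': 270.29123229667096, 'cy': 211.0010936129157, 'D': array([-0.01913452,  0.        ,  0.        ,  0.        ,  0.        ]), 'R': array([[ 0.96896562, -0.24657037,  0.01756915],
       [-0.10595637, -0.47849488, -0.87167419],
       [ 0.22333578,  0.84276077, -0.48977079]]), 't': array([-0.54125901,  0.0659012 ,  1.016
[... 196 characters left out ...]
615714, -0.9998465 ,  0.00677655],
       [-0.97585743, -0.01724515, -0.21772664],
       [ 0.21781008, -0.00309511, -0.97598626]]), 't': array([-0.13515709,  0.54294682,  1.02000376])}
{'vertical_fov': 63.37152012214373, 'cx': 272.4523920101712, 'cy': 209.10208275887794, 'D': array([0.02788032, 0.        , 0.        , 0.        , 0.        ]), 'hand_eye': array([[-1.34179585e-03, -9.60138391e-01, -2.79521859e-01,
         7.02644311e-02],
       [ 9.99998860e-01, -1.09487291e-03, -1.03950655e-03,
         8.02809220e-04],
       [ 6.92029231e-04, -2.79522935e-01,  9.60138766e-01,
        -1.42037073e-01],
       [ 0.00000000e+00,  0.00000000e+00,  0.00000000e+00,
         1.00000000e+00]])}
```

View pics/top0.png

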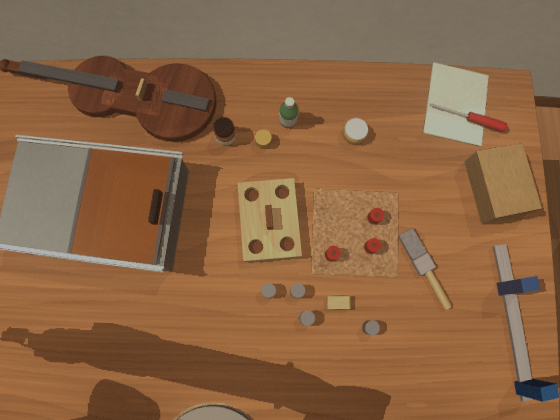

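View pics/side0.png

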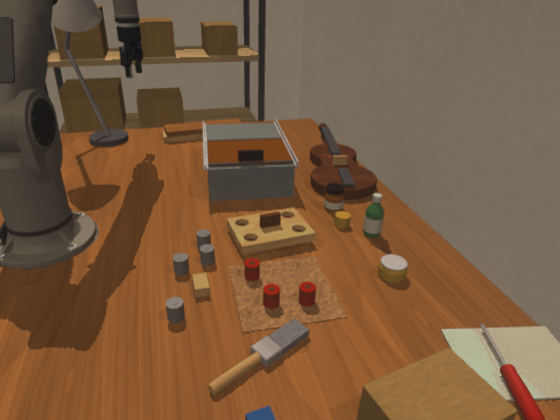

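Top view: three dark red blanks on the cork mat at (376,216), (374,246) and (333,254). The drying tray is at (270,220), and the box has its window handle at (155,207). Four grey look-alikes sit off the mat at (269,291), (298,291), (307,318) and (372,327). I leave those alone because the blanks are red and stand on the mat.

```bash
cat > h.py <<'E'
import numpy as np, cv2
from scipy.spatial.transform import Rotation as Ro
from bench import monitor, optics, r
def K(m):
    f=210/np.tan(np.radians(m["vertical_fov"])/2); return np.array([[f,0,m["cx"]],[0,f,m["cy"]],[0,0,1.]])
def grab(name,tag=None):
    o=monitor.get_obs(); p,d=optics.grab_frame(name); m=optics.camera_model(name)
    if name=="wrist":
        T=np.eye(4); T[:3,:3]=Ro.from_rotvec(o["orientation"]).as_matrix(); T[:3,3]=o["tcp_pos"]; C=T@m["hand_eye"]
    else:
        C=np.eye(4); C[:3,:3]=m["R"].T; C[:3,3]=-m["R"].T@m["t"]
    if tag: cv2.imwrite(f"pics/{tag}.png",p[:,:,::-1])
    return p,d,m,C
def cloud(g):
    p,d,m,C=g; v,u=np.mgrid[:420,:560].astype(float)
    n=cv2.undistortPoints(np.stack([u.ravel(),v.ravel()],1)[:,None],K(m),m["D"])[:,0]
    X=np.c_[n,np.ones(len(n))]*d.reshape(-1,1)
    W=X@C[:3,:3].T+C[:3,3]; W[d.ravel()==0]=np.nan
    return W.reshape(420,560,3)
def ray(g,uv,z):  # pixel(s) onto plane z
    p,d,m,C=g; n=cv2.undistortPoints(np.array(uv,float).reshape(-1,1,2),K(m),m["D"])[:,0]
    R=np.c_[n,np.ones(len(n))]@C[:3,:3].T; return C[:3,3]+R*((z-C[2,3])/R[:,2])[:,None]
def proj(g,X):
    p,d,m,C=g; Ci=np.linalg.inv(C); return cv2.projectPoints(np.array(X,float).reshape(-1,1,3),cv2.Rodrigues(Ci[:3,:3])[0],Ci[:3,3],K(m),m["D"])[0][:,0]
def go(pos,yaw=None):
    """shift in tool axes (cm) to reach pos, and the turn (rotvec) to point straight down with tool y along world yaw"""
    o=monitor.get_obs(); R=Ro.from_rotvec(o["orientation"]); a=R.inv().apply(np.array(pos)-o["tcp_pos"])*100
    s="shift cm %s"%np.round(a,2)
    if yaw is not None:
        c=[]
        for k in(0,np.pi):
            y=np.array([np.cos(yaw+k),np.sin(yaw+k),0]); z=np.array([0,0,-1.]); c.append((R.inv()*Ro.from_matrix(np.c_[np.cross(y,z),y,z])).as_rotvec())
        s+=" turn "+str(np.round(min(c,key=np.linalg.norm),3))+" other "+str(np.round(max(c,key=np.linalg.norm),3))
    print("tcp",np.round(o["tcp_pos"],4),"t",round(o["clock"],2),"j7",round(o["joints"][6],2),"F",np.round(o["contact_force"],1),"w",round(o["grip_width"],4),s)
E
cat > m1.py <<'E'
from h import *
g=grab("top"); W=cloud(g); p=g[0].astype(int); R,G,B=p[...,0],p[...,1],p[...,2]; z=W[...,2]
hsv=cv2.cvtColor(g[0],cv2.COLOR_RGB2HSV)
red=((R>90)&(G<40)&(z>0.02)&(z<0.06)).astype(np.uint8)
n,l,s,c=cv2.connectedComponentsWithStats(red)
for i in range(1,n):
    if s[i,4]>30:
        P=W[l==i]; t=P[P[:,2]>np.nanmax(P[:,2])-.006]; print("red",c[i],s[i,4],np.nanmedian(P[:,2]),(t.min(0)+t.max(0))/2,t.max(0)-t.min(0))
for nm,u0,u1,v0,v1,zl,zh in(("tray",225,310,165,270,.027,.041),("rib",240,300,190,240,.055,.09),("pane",60,185,140,270,.099,.11),("whandle",130,175,170,235,.12,.15),("wall",0,190,130,275,.09,.102)):
    M=np.zeros(z.shape,bool); M[v0:v1,u0:u1]=True; M&=(z>zl)&(z<zh); P=W[M]
    if len(P)<5: print(nm,len(P)); continue
    b=cv2.minAreaRect(P[:,:2].astype(np.float32)*1000); print(nm,len(P),np.round(np.median(P,0),4),np.round(b[0],1),np.round(b[1],1),round(b[2],2))
E
python3 m1.py
```

```text
tray 3761 [ 0.5269 -0.1132  0.035 ] [ 530.  -113.3] [181.6 130.1] 5.94
rib 148 [ 0.529  -0.1139  0.0668] [ 529.4 -113.4] [49.4 13.9] 6.22
pane 11068 [0.5422 0.2119 0.1055] [543.6 232.2] [285.1 262.3] 83.92
whandle 290 [0.5313 0.1225 0.1351] [532.6 123.8] [15.5 70.4] 84.06
wall 8768 [0.5522 0.3748 0.0989] [548.5 285.5] [394.2 261.5] 84.63
```

```bash
sed -i 's/(R>90)&(G<40)/(R>1.9*G)\&(R-G>45)\&(G<60)\&(abs(W[...,0]-.5)<.2)\&(W[...,1]<-.2)/' m1.py; python3 m1.py | grep red; python3 - <<'E'
from h import *
go([.5326,.1238,.20],np.radians(84))
E
```

```text
red [375.43421053 215.19078947] 152 0.03927051879053711 [ 0.54187814 -0.35622403  0.04328548] [0.03029351 0.02946514 0.00594717]
red [372.06       245.81333333] 150 0.039302679769505744 [ 0.4713051  -0.34704009  0.04112583] [0.0296869  0.03186618 0.00599948]
red [332.37777778 253.12592593] 135 0.03960886517048867 [ 0.45444983 -0.25680392  0.04150895] [0.02925963 0.02701209 0.005954  ]
tcp [0.2249 0.6361 0.2307] t 0.2 j7 -0.08 F [0.2 0.2 0.8] w 0.0856 shift cm [-46.09 -38.04   3.12] turn [-0.001 -0.    -0.235] other [-0.000e+00  2.000e-03  2.907e+00]
```

```bash
for i in 1 2 3; do python3 -m crank '[[[-3.07,-2.54,0],[0,0,0]],[[-3.07,-2.54,0],[0,0,0]],[[-3.07,-2.54,0],[0,0,0]],[[-3.07,-2.54,0],[0,0,0]],[[-3.07,-2.54,0],[0,0,0]]]' 8.5 25; done; python3 -m crank '[[[0,0,0],[0,0,-0.12]],[[0,0,0],[0,0,-0.115]],[[0,0,0],[0,0,0]]]'; python3 -c "
from h import *
go([.5326,.1238,.16],np.radians(84))
grab('wrist','w1')"
```

```text
clock: 0.7
tcp_pos: [0.328, 0.4639, 0.2312]
orientation: [-0.531, -3.096, 0.0]
contact_force: [1.2, -0.7, 1.1]
grip_width: 0.085
gripper_force: 0.0
clock: 1.2
tcp_pos: [0.4303, 0.2931, 0.2314]
orientation: [0.531, 3.096, 0.0]
contact_force: [0.8, 0.5, 1.1]
grip_width: 0.0852
gripper_force: 0.0
clock: 1.7
tcp_pos: [0.5327, 0.1222, 0.2313]
orientation: [0.531, 3.096, 0.0]
contact_force: [0.8, 1.0, -0.6]
grip_width: 0.085
gripper_force: 0.0
clock: 2.0
tcp_pos: [0.5321, 0.1234, 0.2312]
orientation: [-0.164, -3.137, -0.0]
contact_force: [-0.6, 0.0, -0.2]
grip_width: 0.0852
gripper_force: 0.0
tcp [0.5321 0.1234 0.2312] t 2.0 j7 1.2 F [-0.6  0.  -0.2] w 0.0852 shift cm [-0.04  0.05  7.12] turn [ 0. -0.  0.] other [ 0.     0.    -3.141]
```

View pics/w1.png

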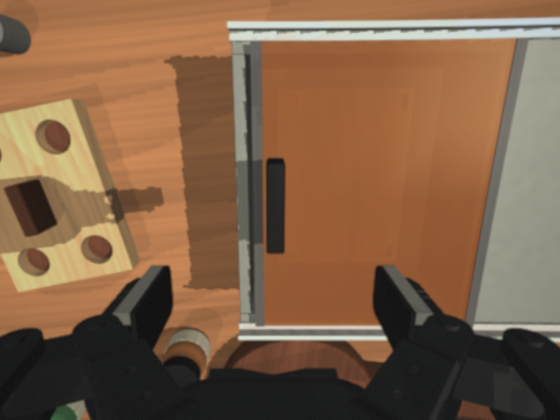

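Wrist view: the fingers straddle the window handle at (275,205), and the tool is aligned with the box.

```bash
python3 -m crank '[[[0,0,4],[0,0,0]],[[0,0,4],[0,0,0]],[[0,0,3.7],[0,0,0]]]' >/dev/null;  python3 -m crank '[[[0,0,0],[0,0,0]],[[0,0,0],[0,0,0]],[[0,0,0],[0,0,0]],[[0,0,0],[0,0,0]],[[0,0,0],[0,0,0]]]' 0.5 25; python3 -m crank '[[[0,0,0],[0,0,0]],[[0,0,0],[0,0,0]],[[0,0,0],[0,0,0]]]'; python3 -m crank '[[[0,0.5,0],[0,0,0]],[[0,1.5,0],[0,0,0]],[[0,1.5,0],[0,0,0]],[[0,1.5,0],[0,0,0]],[[0,1.5,0],[0,0,0]]]'
```

```text
clock: 2.85
tcp_pos: [0.5333, 0.1242, 0.116]
orientation: [0.165, 3.134, 0.002]
contact_force: [-2.7, 0.5, 10.6]
grip_width: 0.0135
gripper_force: 28.0
clock: 3.15
tcp_pos: [0.5332, 0.1243, 0.116]
orientation: [0.164, 3.135, 0.002]
contact_force: [-2.0, 0.0, 6.9]
grip_width: 0.0136
gripper_force: 27.6
clock: 3.65
tcp_pos: [0.5398, 0.1883, 0.1161]
orientation: [0.166, 3.135, 0.001]
contact_force: [-1.6, -2.9, 7.3]
grip_width: 0.0136
gripper_force: 27.7
```

```bash
python3 -m crank '[[[0,1.5,-0.1],[0,0,0]],[[0,2,0],[0,0,0]],[[0,2,0],[0,0,0]],[[0,2,0],[0,0,0]],[[0,2,0],[0,0,0]]]' ; python3 -m crank '[[[0,2,0],[0,0,0]],[[0,1,0],[0,0,0]],[[0,0.3,0],[0,0,0]],[[0,0.1,0],[0,0,0]],[[0,0,0],[0,0,0]]]'; 
```

```text
clock: 4.15
tcp_pos: [0.5497, 0.285, 0.1161]
orientation: [0.164, 3.136, 0.001]
contact_force: [1.0, -3.8, 5.2]
grip_width: 0.0134
gripper_force: 27.5
clock: 4.65
tcp_pos: [0.5514, 0.3021, 0.1158]
orientation: [-0.178, -3.129, 0.032]
contact_force: [-12.8, -38.1, 31.6]
grip_width: 0.0135
gripper_force: 36.2
```

```bash
python3 -m crank '[[[0,-0.6,0],[0,0,0]],[[0,-0.6,0],[0,0,0]],[[0,0,0],[0,0,0]]]'; python3 -m crank '[[[0,0,0],[0,0,0]],[[0,0,0],[0,0,0]],[[0,0,0],[0,0,0]],[[0,0,0],[0,0,0]],[[0,0,0],[0,0,0]]]' 8.5; python3 -m crank '[[[0,0,-3],[0,0,0]],[[0,0,-4],[0,0,0]],[[0,0,-4],[0,0,0]],[[0,0,-4],[0,0,0]],[[0,0,0],[0,0,0]]]'; python3 - <<'E'
from h import *
grab('wrist','w2')
go([.53,-.1133,.2],np.radians(96))
g=grab('top','t2');W=cloud(g);z=W[...,2]
def rect(nm,u0,u1,v0,v1,zl,zh):
    M=np.zeros(z.shape,bool); M[v0:v1,u0:u1]=True; M&=(z>zl)&(z<zh); P=W[M]
    if len(P)<9: return print(nm,len(P))
    b=cv2.minAreaRect(P[:,:2].astype(np.float32)*1000); print(nm,len(P),np.round(np.median(P,0),4),np.round(b[0],1),np.round(b[1],1),round(b[2],2))
rect("whandle",0,150,150,250,.12,.138); rect("lower",70,190,130,275,.024,.036)
E
```

```text
clock: 4.95
tcp_pos: [0.5515, 0.3019, 0.1159]
orientation: [-0.168, -3.136, 0.006]
contact_force: [-1.4, -10.6, 10.5]
grip_width: 0.0133
gripper_force: 29.0
clock: 5.45
tcp_pos: [0.551, 0.3053, 0.1151]
orientation: [-0.164, -3.137, -0.0]
contact_force: [-0.9, -0.9, -0.6]
grip_width: 0.0836
gripper_force: 0.0
clock: 5.95
tcp_pos: [0.5541, 0.3063, 0.2719]
orientation: [0.165, 3.129, 0.011]
contact_force: [0.2, 1.1, -0.5]
grip_width: 0.0847
gripper_force: 0.0
tcp [0.5528 0.3057 0.2686] t 6.0 j7 0.94 F [ 0.   0.5 -0.4] w 0.0847 shift cm [ -2.09 -41.94   6.69] turn [ 0.004  0.005 -0.21 ] other [ 0.008 -0.006  2.932]
whandle 264 [0.5502 0.2975 0.1339] [550.7 300.4] [16.2 69.5] 82.47
lower 4833 [0.5447 0.1871 0.0309] [585.9 187.1] [204.2 330.2] 84.18
```

View pics/t2.png

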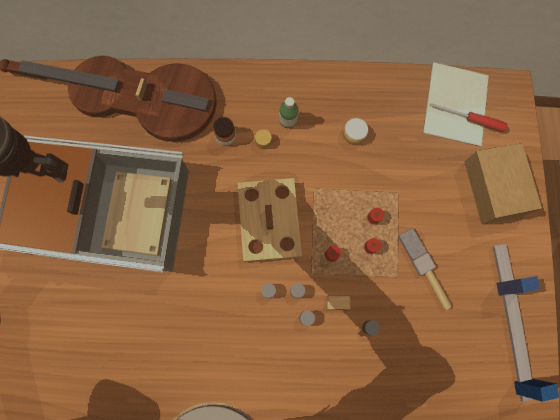

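Top view: the window is open with its handle at (75,197). The lower tray shows in the chamber, with sockets near (117,180), (165,183), (108,243) and (152,250). The drying tray and the three red blanks have not moved.

```bash
python3 - <<'E'
from h import *
g=grab('top');W=cloud(g);z=W[...,2]
c0=np.array([.54,.19]);a=np.radians(-6);ax=np.array([np.cos(a),np.sin(a)]);ay=np.array([-np.sin(a),np.cos(a)])
d=W[...,:2]-c0; X=d@ax; Y=d@ay
M=(z>.025)&(z<.036)&(abs(X)<.105)&(abs(Y)<.085); M=cv2.morphologyEx(M.astype(np.uint8),cv2.MORPH_OPEN,np.ones((3,3)))
n,l,s,c=cv2.connectedComponentsWithStats(M); i=1+s[1:,4].argmax(); P=W[l==i]; 
b=cv2.minAreaRect(P[:,:2].astype(np.float32)*1000); print(s[i],np.median(P,0),b)
# dark sockets inside
p=g[0]; gr=cv2.cvtColor(p,cv2.COLOR_RGB2GRAY)
v=cv2.resize(p[160:270,80:190],None,fx=5,fy=5,interpolation=cv2.INTER_CUBIC)
C=np.array(b[0])/1000;aa=np.radians(b[2]-90 if b[2]>45 else b[2]);R=np.array([[np.cos(aa),-np.sin(aa)],[np.sin(aa),np.cos(aa)]])
for sx in(-.078,.078):
  for sy in(-.053,.053):
    q=np.r_[C+R@[sx,sy],.030]; u=proj(g,[q])[0]; print(u); cv2.circle(v,tuple(int(k) for k in ((u-[80,160])*5+2)),6,(0,255,0),1)
cv2.imwrite('pics/c3.png',v[:,:,::-1])
E
```

```text
[ 102  172   68   82 4163] [0.53854393 0.18997446 0.03080755] ((541.0121459960938, 191.53640747070312), (133.05984497070312, 180.73898315429688), 84.07557678222656)
[152.36303435 248.14286548]
[107.24545972 242.2456211 ]
[163.83045354 181.68121041]
[119.80494925 176.59428136]
```

View pics/c3.png

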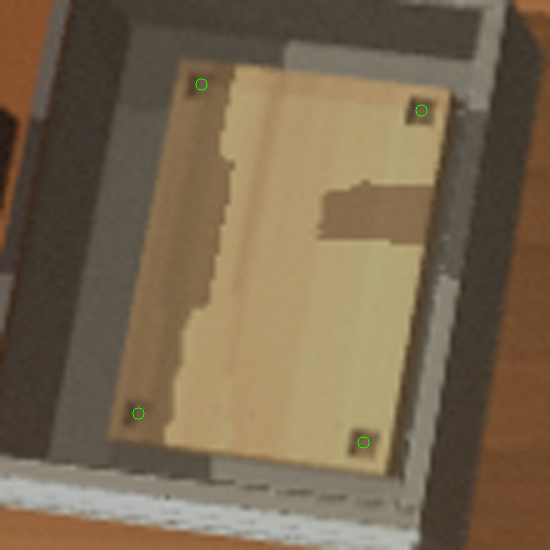

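The projected sockets fall on the dark squares, so the lower tray sits at (0.541, 0.1915) with yaw −5.9°. I'm moving to the drying tray now.

```bash
for i in 1 2; do python3 -m crank '[[[-0.2,-4.2,0],[0,0,0]],[[-0.2,-4.2,0],[0,0,0]],[[-0.2,-4.2,0],[0,0,0]],[[-0.2,-4.2,0],[0,0,0]],[[-0.2,-4.2,0],[0,0,0]]]' >/dev/null; done; python3 -m crank '[[[0,0,0],[0.004,0.005,-0.1]],[[0,0,0],[0,0,-0.11]],[[0,0,0],[0,0,0]],[[0,0,0],[0,0,0]]]' >/dev/null; python3 - <<'E'
from h import *
go([.53,-.1133,.1],np.radians(96))
g=grab('top'); W=cloud(g); z=W[...,2]
g=grab('wrist','w4'); W=cloud(g); z=W[...,2]
def rect(nm,zl,zh):
    M=((z>zl)&(z<zh)&(abs(W[...,0]-.53)<.12)&(abs(W[...,1]+.113)<.1)).astype(np.uint8)
    n,l,s,c=cv2.connectedComponentsWithStats(M); i=1+s[1:,4].argmax(); P=W[l==i]
    b=cv2.minAreaRect(P[:,:2].astype(np.float32)*1000); print(nm,len(P),np.round(np.median(P,0),4),b)
rect("tray",.028,.04); rect("rib",.06,.075)
E
```

```text
tcp [ 0.5265 -0.1148  0.2641] t 7.5 j7 1.87 F [-0.3 -0.5 -0.5] w 0.0849 shift cm [-0.49  0.16 16.4 ] turn [-0.003 -0.008 -0.002] other [-0.012  0.004  3.139]
tray 15464 [ 0.5217 -0.1131  0.0335] ((530.0911865234375, -111.93975830078125), (180.6665802001953, 130.3134765625), 5.848194122314453)
rib 641 [ 0.5281 -0.1121  0.0654] ((529.7924194335938, -111.7777099609375), (49.685218811035156, 13.322500228881836), 5.71804141998291)
```

View pics/w4.png

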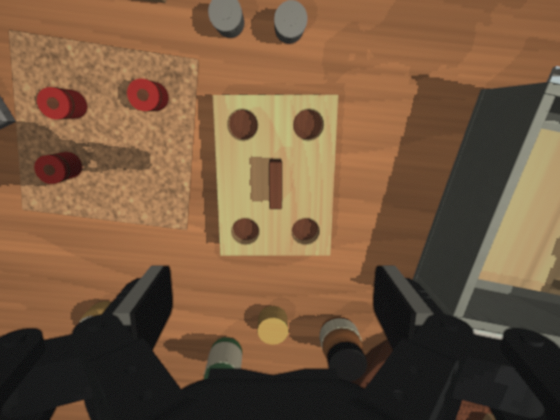

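Wrist view: the tray is centred at (276,178) and aligned with the tool, and its rib at (275,184) lies between the fingers.

```bash
python3 -m crank '[[[-0.45,0.23,4],[-0.003,-0.008,-0.004]],[[0,0,4],[0,0,0]],[[0,0,4],[0,0,0]],[[0,0,4],[0,0,0]],[[0,0,0],[0,0,0]]]'; python3 -c "
from h import *
go([.53,-.1125,.04],np.radians(95.85))"
```

```text
clock: 8.1
tcp_pos: [0.5275, -0.1114, 0.1007]
orientation: [0.171, -3.129, -0.002]
contact_force: [-1.1, -0.4, 0.2]
grip_width: 0.0849
gripper_force: 0.0
tcp [ 0.5275 -0.1114  0.1007] t 8.1 j7 1.97 F [-1.1 -0.4  0.2] w 0.0849 shift cm [-0.28 -0.15  6.06] turn [ 0.001 -0.007  0.007] other [ 1.200e-02  2.000e-03 -3.135e+00]
```

```bash
python3 -m crank '[[[-0.25,-0.13,3],[0,-0.006,0.006]],[[0,0,2],[0,0,0]],[[0,0,1],[0,0,0]],[[0,0,0],[0,0,0]],[[0,0,0],[0,0,0]]]'; python3 -c "
from h import *
go([.53,-.1125,.04],np.radians(95.85))"; python3 -m crank '[[[0,0,0],[0,0,0]],[[0,0,0],[0,0,0]],[[0,0,0],[0,0,0]],[[0,0,0],[0,0,0]],[[0,0,0],[0,0,0]]]' 0.5 60;  python3 -m crank '[[[0,0,0],[0,0,0]],[[0,0,0],[0,0,0]],[[0,0,0],[0,0,0]],[[0,0,0],[0,0,0]]]'; python3 -c "
from h import *
go([.53,-.1125,.04],np.radians(95.85))"
```

```text
clock: 8.6
tcp_pos: [0.5354, -0.1136, 0.0467]
orientation: [-0.161, 3.127, 0.0]
contact_force: [-0.0, -0.6, 0.4]
grip_width: 0.0851
gripper_force: 0.0
tcp [ 0.5354 -0.1136  0.0467] t 8.6 j7 2.01 F [-0.  -0.6  0.4] w 0.0851 shift cm [0.53 0.16 0.66] turn [-0.     0.01   0.001] other [-1.600e-02 -1.000e-03 -3.141e+00]
clock: 9.1
tcp_pos: [0.5345, -0.1132, 0.0456]
orientation: [-0.162, 3.129, 0.001]
contact_force: [-7.3, -0.3, 13.2]
grip_width: 0.0126
gripper_force: 61.0
clock: 9.5
tcp_pos: [0.5346, -0.1132, 0.0456]
orientation: [-0.162, 3.129, 0.001]
contact_force: [-1.4, 1.8, 6.0]
grip_width: 0.013
gripper_force: 59.1
tcp [ 0.5346 -0.1132  0.0456] t 9.5 j7 2.01 F [-1.4  1.8  6. ] w 0.013 shift cm [0.45 0.12 0.56] turn [0.    0.009 0.001] other [-0.014  0.    -3.14 ]
```

```bash
python3 -m crank '[[[0,0,-1],[0,0,0]],[[0,0,-2],[0,0,0]],[[0,0,-3],[0,0,0]],[[0,0,-3],[0,0,0]],[[0,0,-3],[0,0,0]]]' >/dev/null; python3 -m crank '[[[0,0,-3],[0,0,0]],[[0,0,0],[0,0,0]],[[0,0,0],[0,0,0]],[[0,0,0],[0,0,0]],[[0,0,0],[0,0,0]]]'; cat > held.py <<'E'
from h import *
o=monitor.get_obs(); g=grab('wrist','held%d'%int(o["clock"]*10)); W=cloud(g); R=Ro.from_rotvec(o["orientation"]).as_matrix(); L=(W-o["tcp_pos"])@R
z=L[...,2]; M=((z>-.03)&(z<.04)&(abs(L[...,1])<.1)&(abs(L[...,0])<.12)).astype(np.uint8)
M&=(g[0][...,0]>110).astype(np.uint8)
n,l,s,c=cv2.connectedComponentsWithStats(M); i=1+s[1:,4].argmax(); P=L[l==i]; 
A=np.c_[P[:,:2],np.ones(len(P))]; k=np.linalg.lstsq(A,P[:,2],rcond=None)[0]; e=abs(A@k-P[:,2])<.003; k=np.linalg.lstsq(A[e],P[e,2],rcond=None)[0]; P=P[e]
print("tray in tool: plane",np.round(k,4)); print(cv2.minAreaRect(P[:,:2].astype(np.float32)*1000), P.min(0),P.max(0))
n=R@np.r_[k[:2],-1]; print("world normal",n/np.linalg.norm(n))
E
python3 held.py; python3 -c "
from h import *
go([.541,.1915,.19],np.radians(84.08))"; ls pics
```

```text
clock: 10.5
tcp_pos: [0.5319, -0.1134, 0.1935]
orientation: [-0.162, 3.132, 0.001]
contact_force: [-0.3, 0.1, -4.7]
grip_width: 0.0127
gripper_force: 58.9
tray in tool: plane [-0.0078  0.0007  0.0122]
((33.00294876098633, 0.345794677734375), (131.25135803222656, 124.53446960449219), 89.95021057128906) [-0.02930195 -0.06532349  0.00910304] [0.0952445  0.06597995 0.0150448 ]
world normal [2.72559194e-03 7.09509217e-04 9.99996034e-01]
tcp [ 0.5321 -0.1134  0.1938] t 10.55 j7 1.91 F [ 1.  -0.4 -3.9] w 0.0127 shift cm [-4.02 30.24  0.4 ] turn [0.001 0.005 0.207] other [-8.000e-03  1.000e-03 -2.935e+00]
c3.png
held105.png
side0.npz
side0.png
t2.png
top0.npz
top0.png
w1.png
w2.png
w4.png
```

```bash
for i in 1 2; do python3 -m crank '[[[-0.45,3.0,0],[0,0,0]],[[-0.45,3.0,0],[0,0,0]],[[-0.45,3.0,0],[0,0,0]],[[-0.45,3.0,0],[0,0,0]],[[-0.45,3.0,0],[0,0,0]]]' >/dev/null; done; python3 -m crank '[[[0,0,0],[0,0.003,0.05]],[[0,0,0],[0,0,0.05]],[[0,0,0],[0,0,0.05]],[[0,0,0],[0,0,0.057]],[[0,0,0],[0,0,0]]]'>/dev/null; python3 -m crank '[[[0,0,0],[0,0,0]],[[0,0,0],[0,0,0]],[[0,0,0],[0,0,0]]]'; python3 -c "
from h import *
go([.5459,.191,.1],np.radians(84.08))"
```

```text
clock: 12.35
tcp_pos: [0.5469, 0.1894, 0.1955]
orientation: [0.162, 3.132, 0.001]
contact_force: [0.0, 0.2, -4.3]
grip_width: 0.0124
gripper_force: 59.2
tcp [0.5469 0.1894 0.1955] t 12.35 j7 1.15 F [ 0.   0.2 -4.3] w 0.0124 shift cm [0.17 0.14 9.54] turn [0.001 0.005 0.   ] other [-8.000e-03  2.000e-03 -3.141e+00]
```

```bash
python3 -m crank '[[[0.15,0.14,3],[0,0,0]],[[0,0,3],[0,0,0]],[[0,0,3],[0,0,0]],[[0,0,2],[0,0,0]],[[0,0,0],[0,0,0]]]'>/dev/null; python3 -m crank '[[[0,0,0],[0,0,0]],[[0,0,0],[0,0,0]],[[0,0,0],[0,0,0]],[[0,0,0],[0,0,0]]]'; python3 held.py; python3 -c "
from h import *
go([.5459,.191,.064],np.radians(84.08)); g=grab('top'); v=cv2.resize(g[0][150:280,70:200],None,fx=4.5,fy=4.5,interpolation=cv2.INTER_CUBIC); cv2.imwrite('pics/c5.png',v[:,:,::-1])"
```

```text
clock: 13.25
tcp_pos: [0.5469, 0.1914, 0.0867]
orientation: [0.163, 3.13, 0.003]
contact_force: [-0.4, -0.3, -4.8]
grip_width: 0.0126
gripper_force: 59.1
tray in tool: plane [-0.0072  0.0005  0.0122]
((32.79523468017578, 0.4129638671875), (125.0164794921875, 131.04200744628906), 0.15453453361988068) [-0.02983153 -0.06521003  0.00940766] [0.09531413 0.06606631 0.0162335 ]
world normal [ 1.49977592e-04 -1.70883005e-03  9.99998529e-01]
tcp [0.5467 0.1913 0.0864] t 13.3 j7 1.19 F [ 0.2  0.4 -4.6] w 0.0125 shift cm [ 0.09 -0.04  2.24] turn [ 0.002  0.006 -0.   ] other [ 1.000e-02 -3.000e-03  3.141e+00]
```

View pics/c5.png

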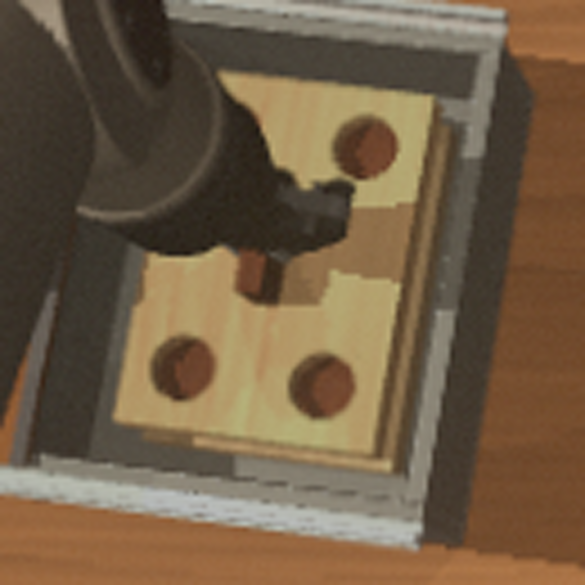

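The held tray hovers level over the lower tray and is visibly aligned with it. I'm lowering it slowly now.

```bash
python3 -m crank '[[[0.08,-0.04,0.5],[0,0,0]],[[0,0,0.4],[0,0,0]],[[0,0,0.4],[0,0,0]],[[0,0,0],[0,0,0]],[[0,0,0],[0,0,0]]]'; python3 -m crank '[[[0,0,0.3],[0,0,0]],[[0,0,0.3],[0,0,0]],[[0,0,0],[0,0,0]],[[0,0,0],[0,0,0]]]'; python3 -c "
from h import *
go([.5459,.191,.064],np.radians(84.08))"
```

```text
clock: 13.85
tcp_pos: [0.5454, 0.1907, 0.0723]
orientation: [0.163, 3.132, 0.001]
contact_force: [0.1, -0.3, -4.6]
grip_width: 0.0126
gripper_force: 59.3
clock: 14.25
tcp_pos: [0.5455, 0.1907, 0.0665]
orientation: [0.163, 3.132, 0.001]
contact_force: [0.2, -0.7, -5.1]
grip_width: 0.0125
gripper_force: 59.3
tcp [0.5455 0.1907 0.0665] t 14.25 j7 1.2 F [ 0.2 -0.7 -5.1] w 0.0125 shift cm [-0.03  0.03  0.25] turn [ 0.001  0.005 -0.001] other [ 8.000e-03 -1.000e-03  3.141e+00]
```

```bash
python3 -m crank '[[[0,0,0.2],[0,0,0]],[[0,0,0.1],[0,0,0]],[[0,0,0],[0,0,0]],[[0,0,0],[0,0,0]]]'; python3 -m crank '[[[0,0,0],[0,0,0]],[[0,0,0],[0,0,0]],[[0,0,0],[0,0,0]],[[0,0,0],[0,0,0]],[[0,0,0],[0,0,0]]]' 5; python3 -m crank '[[[0,0,-2],[0,0,0]],[[0,0,-3],[0,0,0]],[[0,0,-4],[0,0,0]],[[0,0,-4],[0,0,0]],[[0,0,0],[0,0,0]]]' 8.5; python3 -c "
from h import *
go([.4544,-.2568,.2],np.radians(90))"
```

```text
clock: 14.65
tcp_pos: [0.5456, 0.1908, 0.0637]
orientation: [0.163, 3.132, 0.001]
contact_force: [-1.1, -0.7, -2.4]
grip_width: 0.0128
gripper_force: 59.6
clock: 15.15
tcp_pos: [0.5457, 0.1908, 0.0637]
orientation: [0.163, 3.132, 0.002]
contact_force: [0.2, 0.3, -0.3]
grip_width: 0.0497
gripper_force: 0.0
clock: 15.65
tcp_pos: [0.5482, 0.1918, 0.1993]
orientation: [0.163, 3.123, 0.009]
contact_force: [0.7, 0.6, -0.1]
grip_width: 0.0849
gripper_force: 0.0
tcp [0.5482 0.1918 0.1993] t 15.65 j7 1.15 F [ 0.7  0.6 -0.1] w 0.0849 shift cm [  4.66 -45.59  -0.44] turn [ 0.006  0.014 -0.104] other [ 0.021 -0.009  3.037]
```

```bash
python3 -m crank '[[[0,-4.5,-1],[0,0,0]],[[0.5,-4.5,-1],[0,0,0]],[[0.5,-4.5,-1],[0,0,0]],[[0.5,-4.5,0],[0,0,0]],[[0.5,-4.5,0],[0,0,0]]]'>/dev/null;python3 -m crank '[[[0.5,-4.5,0],[0,0,0]],[[0.5,-4.5,0],[0,0,0]],[[0.5,-4.5,0],[0,0,0]],[[0.5,-4.5,0],[0,0,0]],[[0.5,-4.5,0],[0,0,-0.1]]]'>/dev/null; python3 -m crank '[[[0,0,0],[0,0,0]],[[0,0,0],[0,0,0]],[[0,0,0],[0,0,0]],[[0,0,0],[0,0,0]]]'; cat > m2.py <<'E'
from h import *
def tray():
    g=grab('top'); W=cloud(g); z=W[...,2]; c=np.array([.541,.1915]); a=np.radians(-5.9)
    M=(z>.045)&(z<.059)&(np.linalg.norm(W[...,:2]-c,axis=-1)<.13)&(abs((W[...,:2]-c)@[np.sin(-a),np.cos(a)])<.08)
    P=W[M]; b=cv2.minAreaRect(P[:,:2].astype(np.float32)*1000); A=np.c_[P[:,:2],np.ones(len(P))]; print("tray",b,np.median(P[:,2]),np.linalg.lstsq(A,P[:,2],rcond=None)[0][:2])
    return g
def plugs(name,tag=None):
    g=grab(name,tag); W=cloud(g); z=W[...,2]; p=g[0].astype(int); R,G=p[...,0],p[...,1]
    M=((R>1.9*G)&(R-G>40)&(G<60)&(z>.02)&(z<.06)&(W[...,1]<-.1)).astype(np.uint8)
    n,l,s,c=cv2.connectedComponentsWithStats(M)
    for i in range(1,n):
        if s[i,4]>60:
            P=W[l==i]; t=P[abs(P[:,2]-.039)<.002]; b=cv2.minEnclosingCircle(t[:,:2].astype(np.float32)*1000); print(name,"plug",np.round(c[i]),s[i,4],"top circle",np.round(b[0],1),round(b[1],1),np.median(t[:,2]))
if __name__=="__main__":
    tray(); plugs("top"); plugs("wrist","w6"); go([.4544,-.2568,.1],np.radians(90))
E
python3 m2.py
```

```text
clock: 17.05
tcp_pos: [0.4538, -0.2506, 0.2226]
orientation: [0.002, 3.137, 0.002]
contact_force: [-0.3, -0.0, -0.5]
grip_width: 0.0849
gripper_force: 0.0
tray ((551.8912353515625, 189.9158935546875), (136.31040954589844, 200.26292419433594), 84.35891723632812) 0.052854868500693764 [0.00129737 0.0020129 ]
top plug [493. 124.] 125 top circle [0. 0.] 0.0 nan
wrist plug [266. 182.] 735 top circle [ 453.8 -256.7] 15.5 0.03858253910597731
wrist plug [177. 200.] 768 top circle [ 472.3 -346.9] 16.0 0.03855265898626606
wrist plug [184. 252.] 77 top circle [0. 0.] 0.0 nan
wrist plug [175. 263.] 486 top circle [ 541.9 -355.5] 15.9 0.03856973471212194
tcp [ 0.4537 -0.2511  0.2228] t 17.2 j7 2.11 F [ 0.7 -0.2  0.2] w 0.0846 shift cm [-1.000e-02 -5.800e-01  1.228e+01] turn [ 0.001  0.005 -0.002] other [ 8.00e-03 -1.00e-03  3.14e+00]
  return _methods._mean(a, axis=axis, dtype=dtype,
  ret = ret.dtype.type(ret / rcount)
```

View pics/w6.png

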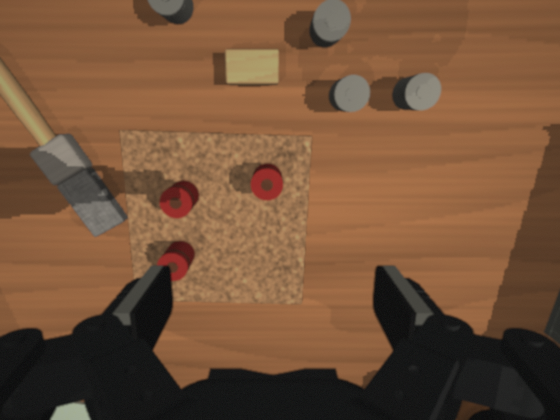

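Wrist view: the three red blanks on the mat are at (266,182), (177,200) and (175,263). The grey look-alikes at (350,93), (420,92), (331,22) and (170,8) are off the mat and not needed. I'll confirm this in one crop and move over the first blank.

```bash
python3 -c "
import cv2; p=cv2.imread('pics/w6.png'); cv2.imwrite('pics/c7.png',cv2.resize(p[60:310,110:450],None,fx=2.2,fy=2.2,interpolation=cv2.INTER_CUBIC))"; python3 -m crank '[[[-0.02,-0.57,4],[0,0.004,0]],[[0,0,4],[0,0,0]],[[0,0,4],[0,0,0]],[[0,0,3],[0,0,0]],[[0,0,0],[0,0,0]]]' 5 40 >/dev/null;  python3 -m crank '[[[0,0,0],[0,0,0]],[[0,0,0],[0,0,0]],[[0,0,0],[0,0,0]],[[0,0,0],[0,0,0]]]' >/dev/null; python3 -c "
from h import *
go([.4538,-.2567,.019],np.radians(90))"
```

```text
tcp [ 0.4548 -0.258   0.0742] t 18.1 j7 2.27 F [ 0.3 -0.5  0.7] w 0.0504 shift cm [0.12 0.13 5.52] turn [-0.     0.004 -0.004] other [0.006 0.    3.138]
```

View pics/c7.png

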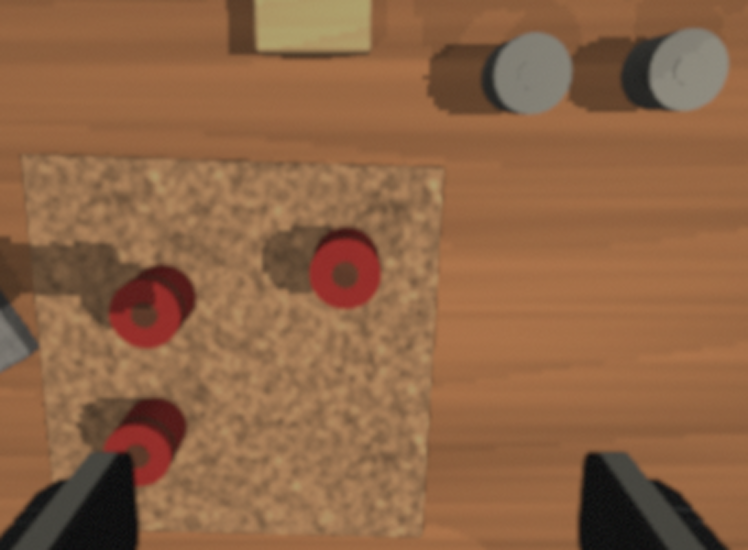

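The crop shows three red blanks on the cork, with the blank to grasp at (345,272). The grey ones are on bare wood.

```bash
python3 -m crank '[[[0.1,0.12,2],[0,0.004,-0.004]],[[0,0,2],[0,0,0]],[[0,0,1.5],[0,0,0]],[[0,0,0],[0,0,0]],[[0,0,0],[0,0,0]]]' >/dev/null;  python3 -m crank '[[[0,0,0],[0,0,0]],[[0,0,0],[0,0,0]],[[0,0,0],[0,0,0]]]' >/dev/null; python3 -c "
from h import *
go([.4538,-.2567,.019],np.radians(90))"; python3 -m crank '[[[0,0,0],[0,0,0]],[[0,0,0],[0,0,0]],[[0,0,0],[0,0,0]],[[0,0,0],[0,0,0]],[[0,0,0],[0,0,0]]]' 2.5 40; python3 -c "
from h import *
go([.4538,-.2567,.019],np.radians(90))"
```

```text
tcp [ 0.4532 -0.2568  0.0184] t 18.9 j7 2.33 F [-1.1  0.1 -0.1] w 0.0501 shift cm [-0.06  0.01 -0.06] turn [ 0.    -0.002  0.   ] other [ 3.000e-03  0.000e+00 -3.141e+00]
clock: 19.4
tcp_pos: [0.453, -0.2566, 0.0183]
orientation: [0.0, -3.139, -0.001]
contact_force: [-0.4, 1.5, 4.6]
grip_width: 0.0306
gripper_force: 39.2
tcp [ 0.453  -0.2566  0.0183] t 19.4 j7 2.33 F [-0.4  1.5  4.6] w 0.0306 shift cm [-0.08 -0.01 -0.07] turn [ 0.001 -0.002  0.   ] other [ 3.000e-03  1.000e-03 -3.141e+00]
```

```bash
python3 -m crank '[[[0,0,-2],[0,0,0]],[[0,0,-4],[0,0,0]],[[0,0,-4.5],[0,0,0]],[[0,0,-4.5],[0,0,0]],[[0,0,-4.5],[0,0,0]]]' >/dev/null;  for i in 1 2; do python3 -m crank '[[[-0.9,4.4,0],[0,0,0]],[[-0.9,4.4,0],[0,0,0]],[[-0.9,4.4,0],[0,0,0]],[[-0.9,4.4,0],[0,0,0]],[[-0.9,4.4,0],[0,0,0]]]' >/dev/null; done;  python3 -m crank '[[[0,0,-2],[0,0,0.1]],[[0,0,0],[0,0,0]],[[0,0,0],[0,0,0]],[[0,0,0],[0,0,0]],[[0,0,0],[0,0,0]]]'; python3 - <<'E'
from h import *
go([.541,.19,.24],np.radians(84.1))
for n in("wrist","top"):
    g=grab(n,'h8'+n); W=cloud(g); z=W[...,2]; c=np.array([.541,.1915]); a=np.radians(-5.9); d=W[...,:2]-c
    X=d@[np.cos(a),np.sin(a)]; Y=d@[-np.sin(a),np.cos(a)]; br=g[0].max(-1)
    M=((z>.044)&(z<.059)&(abs(X)<.1)&(abs(Y)<.075)).astype(np.uint8)
    nn,l,s,cc=cv2.connectedComponentsWithStats(M); i=1+s[1:,4].argmax(); P=W[l==i]; b=cv2.minAreaRect(P[:,:2].astype(np.float32)*1000)
    A=np.c_[P[:,:2],np.ones(len(P))]; print(n,b,np.median(P[:,2]),np.linalg.lstsq(A,P[:,2],rcond=None)[0][:2])
    # holes: ellipse fit of holes in mask of tray top (depth-based)
    H=1-(l==i).astype(np.uint8); cs,_=cv2.findContours(H,cv2.RETR_CCOMP,cv2.CHAIN_APPROX_NONE)
    for k in cs:
        ar=cv2.contourArea(k)
        if len(k)>10 and 60<ar<3000:
            q=ray(g,k[:,0,:].astype(float),.052)[:,:2].astype(np.float32)*1000; e=cv2.minEnclosingCircle(q); f=cv2.fitEllipse(q); print("  hole px",k[:,0].mean(0).round(),"circ",np.round(e[0],1),round(e[1],1),"ell",np.round(f[0],1),np.round(f[1],1))
E
```

```text
clock: 21.4
tcp_pos: [0.5429, 0.182, 0.2323]
orientation: [-0.158, -3.134, 0.0]
contact_force: [0.9, 0.4, -0.7]
grip_width: 0.0309
gripper_force: 39.8
tcp [0.5429 0.182  0.2323] t 21.4 j7 1.16 F [ 0.9  0.4 -0.7] w 0.0309 shift cm [ 0.27  0.78 -0.77] turn [-0.    -0.004  0.002] other [ 0.006 -0.    -3.139]
wrist ((540.8003540039062, 191.65997314453125), (130.2259979248047, 179.7762451171875), 83.9713134765625) 0.05149433075993409 [ 0.0011186  -0.00111039]
  hole px [283. 188.] circ [546.3 191.8] 29.5 ell [546.2 191.8] [16.5 74.8]
  hole px [320. 118.] circ [484.2 231.7] 16.1 ell [484.3 231.9] [31.  31.7]
  hole px [245. 118.] circ [477.5 163.7] 16.6 ell [477.1 163.8] [31.5 31.7]
top ((542.1146850585938, 190.078857421875), (132.8852081298828, 180.77322387695312), 84.06698608398438) 0.052868355140804124 [0.00403826 0.00315447]
  hole px [144. 238.] circ [476.8 161.2] 16.1 ell [476.6 160.9] [27.5 31. ]
  hole px [114. 234.] circ [484.5 230.5] 14.9 ell [484.7 230.4] [27.7 28.3]
  hole px [131. 207.] circ [547.  196.2] 28.2 ell [546. 196.] [23.6 62.6]
  hole px [154. 186.] circ [597.2 148.8] 16.4 ell [596.6 148.7] [28.4 31.5]
```

View pics/h8wrist.png

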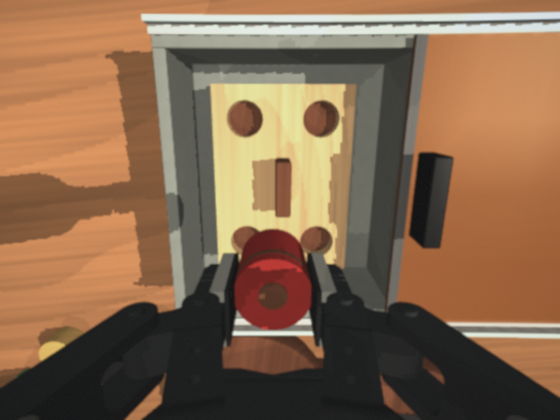

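Wrist view: the tray is seated and level in the lower tray, with holes at (245,118), (320,118), (245,238) and (318,238). The blank is held upright at (272,290). I'll measure its offset in the tool from the same camera.

```bash
cat > inhand.py <<'E'
from h import *
o=monitor.get_obs(); g=grab('wrist'); W=cloud(g); R=Ro.from_rotvec(o["orientation"]).as_matrix(); L=(W-o["tcp_pos"])@R
p=g[0].astype(int); M=(p[...,0]>1.9*p[...,1])&(abs(L[...,1])<.03)&(abs(L[...,0])<.04)&(L[...,2]<.03)
P=L[M]; zt=np.percentile(P[:,2],3); t=P[P[:,2]<zt+.004]; e=cv2.minEnclosingCircle(t[:,:2].astype(np.float32)*1000); b=(np.percentile(t,1,0)+np.percentile(t,99,0))/2
A=np.c_[t[:,:2],np.ones(len(t))]; print("plug top in tool mm",np.round(e[0],2),round(e[1],2),"bbox",np.round(b*1000,2),"z",np.median(t[:,2]),"tilt",np.linalg.lstsq(A,t[:,2],rcond=None)[0][:2])
E
python3 inhand.py; python3 -c "
from h import *
go([.4772,.1632,.12],np.radians(84))
go([.4844,.2324,.12],np.radians(84))"
```

```text
plug top in tool mm [-1.42  0.12] 16.56 bbox [ -1.05   0.45 -19.56] z -0.020013605536435622 tilt [0.01153319 0.00152792]
tcp [0.5431 0.1827 0.2326] t 21.55 j7 1.16 F [ 0.1  0.1 -0.5] w 0.0306 shift cm [ 6.32 -2.6  11.28] turn [ 0.    -0.003  0.004] other [ 0.005  0.    -3.137]
tcp [0.5431 0.1827 0.2326] t 21.55 j7 1.16 F [ 0.1  0.1 -0.5] w 0.0306 shift cm [ 6.3   4.36 11.28] turn [ 0.    -0.003  0.004] other [ 0.005  0.    -3.137]
```

```bash
python3 -m crank '[[[3.2,-1.3,0],[0,-0.003,0.004]],[[3.2,-1.3,3],[0,0,0]],[[0,0,4],[0,0,0]],[[0,0,4],[0,0,0]],[[0,0,3.2],[0,0,0]]]'>/dev/null;  python3 -m crank '[[[0,0,0],[0,0,0]],[[0,0,0],[0,0,0]],[[0,0,0],[0,0,0]],[[0,0,0],[0,0,0]],[[0,0,0],[0,0,0]]]' >/dev/null; python3 -c "
from h import *
go([.4762,.1631,.0675],np.radians(84))"
```

```text
tcp [0.4778 0.1644 0.0922] t 22.55 j7 1.2 F [-0.8  0.3 -0.4] w 0.0306 shift cm [ 0.15 -0.15  2.47] turn [0.002 0.002 0.001] other [-4.000e-03  3.000e-03 -3.141e+00]
```

```bash
python3 -m crank '[[[0.15,-0.15,1],[0.002,0.002,0.001]],[[0,0,1],[0,0,0]],[[0,0,0],[0,0,0]],[[0,0,0],[0,0,0]],[[0,0,0],[0,0,0]]]'>/dev/null;  python3 -m crank '[[[0,0,0],[0,0,0]],[[0,0,0],[0,0,0]],[[0,0,0],[0,0,0]]]' >/dev/null; python3 -c "
from h import *
go([.4762,.1631,.0675],np.radians(84))"; python3 inhand.py
```

```text
tcp [0.4754 0.1627 0.0711] t 23.35 j7 1.22 F [-0.   0.1 -0.8] w 0.0306 shift cm [-0.07  0.05  0.36] turn [-0.001 -0.001 -0.   ] other [-2.000e-03  2.000e-03  3.141e+00]
plug top in tool mm [-1.13  0.45] 16.39 bbox [ -0.87   0.43 -19.6 ] z -0.02004833695809308 tilt [0.01218175 0.0006819 ]
```

```bash
python3 -m crank '[[[-0.06,0.04,0],[0,0,0]],[[0,0,0.2],[0,0,0]],[[0,0,0.2],[0,0,0]],[[0,0,0.2],[0,0,0]],[[0,0,0],[0,0,0]]]'; python3 -c "
from h import *
go([.4762,.1631,.0675],np.radians(84))"
```

```text
clock: 23.9
tcp_pos: [0.4757, 0.1629, 0.0645]
orientation: [-0.164, -3.135, 0.003]
contact_force: [-0.3, -0.2, -0.8]
grip_width: 0.0309
gripper_force: 39.8
tcp [0.4757 0.1629 0.0645] t 23.9 j7 1.22 F [-0.3 -0.2 -0.8] w 0.0309 shift cm [-0.05  0.03 -0.3 ] turn [-0.002 -0.002 -0.   ] other [-4.000e-03  3.000e-03  3.142e+00]
```

```bash
python3 -m crank '[[[0,0,0.25],[0,0,0]],[[0,0,0.25],[0,0,0]],[[0,0,0.2],[0,0,0]],[[0,0,0.1],[0,0,0]],[[0,0,0],[0,0,0]]]'; python3 -m crank '[[[0,0,0.2],[0,0,0]],[[0,0,0.1],[0,0,0]],[[0,0,0.1],[0,0,0]],[[0,0,0],[0,0,0]]]'; python3 -c "
from h import *
go([.4762,.1631,.0675],np.radians(84))"
```

```text
clock: 24.4
tcp_pos: [0.4758, 0.1629, 0.0568]
orientation: [-0.164, -3.135, 0.003]
contact_force: [-0.8, 0.3, 0.3]
grip_width: 0.0303
gripper_force: 39.8
clock: 24.8
tcp_pos: [0.476, 0.1629, 0.0534]
orientation: [-0.165, -3.135, 0.002]
contact_force: [-1.4, -0.9, 5.9]
grip_width: 0.0302
gripper_force: 40.5
tcp [0.476  0.1629 0.0534] t 24.8 j7 1.23 F [-1.4 -0.9  5.9] w 0.0302 shift cm [-0.02  0.02 -1.41] turn [-0.001 -0.002 -0.   ] other [-3.000e-03  2.000e-03  3.141e+00]
```

First blank is home: the TCP is at 53.4 mm as predicted, with contact force rising. I'm releasing it and going for the second.

```bash
python3 -m crank '[[[0,0,0],[0,0,0]],[[0,0,0],[0,0,0]],[[0,0,0],[0,0,0]],[[0,0,0],[0,0,0]]]' 5; python3 -m crank '[[[0,0,-2],[0,0,0]],[[0,0,-4],[0,0,0]],[[0,0,-4.5],[0,0,0]],[[0,0,-4.5],[0,0,0]],[[0,0,0],[0,0,0]]]' >/dev/null; python3 -m crank '[[[0,0,0],[0,0,-0.1]],[[0,0,0],[0,0,0]],[[0,0,0],[0,0,0]]]'>/dev/null; python3 -c "
from h import *
go([.4723,-.3469,.22],np.radians(90))"
```

```text
clock: 25.2
tcp_pos: [0.4759, 0.1629, 0.0529]
orientation: [-0.164, -3.135, 0.003]
contact_force: [0.7, -0.2, -0.6]
grip_width: 0.0499
gripper_force: 0.0
tcp [0.4758 0.163  0.2024] t 26.0 j7 1.21 F [ 1.3 -0.5 -1. ] w 0.0499 shift cm [-1.000e-02 -5.099e+01 -1.660e+00] turn [-0.002 -0.003 -0.007] other [-4.000e-03  3.000e-03  3.134e+00]
```

```bash
for i in 1 2; do python3 -m crank '[[[0,-4.2,0],[0,0,0]],[[0,-4.2,0],[0,0,0]],[[0,-4.2,0],[0,0,0]],[[0,-4.2,0],[0,0,0]],[[0,-4.2,0],[0,0,0]]]' >/dev/null; done;  python3 -m crank '[[[0,-4.2,0],[0,0,0]],[[0,-4.2,0],[-0.002,-0.003,-0.007]],[[0,-0.5,0],[0,0,0]],[[0,0,0],[0,0,0]],[[0,0,0],[0,0,0]]]' >/dev/null; python3 -m crank '[[[0,0,0],[0,0,0]],[[0,0,0],[0,0,0]]]' > /dev/null; python3 -c "
from m2 import *
plugs('wrist','w9'); go([.4723,-.3469,.019],np.radians(90))"
```

```text
wrist plug [269. 185.] 819 top circle [ 472.2 -347. ] 15.4 0.03853415633414209
wrist plug [260. 253.] 748 top circle [ 542.1 -356.2] 15.6 0.038518328818184844
tcp [ 0.4743 -0.3446  0.2037] t 27.75 j7 2.35 F [-0.1 -0.1 -0.2] w 0.0499 shift cm [ 0.22 -0.25 18.47] turn [0.001 0.001 0.004] other [-2.000e-03  2.000e-03 -3.138e+00]
```

```bash
python3 -m crank '[[[0.22,-0.24,4],[0,0,0.004]],[[0,0,4],[0,0,0]],[[0,0,3],[0,0,0]],[[0,0,1],[0,0,0]],[[0,0,0],[0,0,0]]]' >/dev/null;  python3 -m crank '[[[0,0,0],[0,0,0]],[[0,0,0],[0,0,0]],[[0,0,0],[0,0,0]],[[0,0,0],[0,0,0]]]' >/dev/null; python3 -c "
from h import *
go([.4723,-.3469,.019],np.radians(90))"
```

```text
tcp [ 0.4723 -0.3484  0.0847] t 28.65 j7 2.44 F [0.5 1.1 0.2] w 0.05 shift cm [0.02 0.16 6.57] turn [-0.     0.003 -0.002] other [0.004 0.    3.14 ]
```

```bash
python3 -m crank '[[[0.02,0.15,2],[0,0.002,-0.002]],[[0,0,2],[0,0,0]],[[0,0,1.5],[0,0,0]],[[0,0,0.8],[0,0,0]],[[0,0,0],[0,0,0]]]' >/dev/null;  python3 -m crank '[[[0,0,0],[0,0,0]],[[0,0,0],[0,0,0]],[[0,0,0],[0,0,0]],[[0,0,0],[0,0,0]]]' >/dev/null; python3 -c "
from h import *
go([.4723,-.3469,.019],np.radians(90))"
```

```text
tcp [ 0.4718 -0.3468  0.0212] t 29.55 j7 2.49 F [-0.5  0.4 -0.7] w 0.0498 shift cm [-0.05 -0.01  0.22] turn [ 0. -0.  0.] other [ 0.     0.    -3.141]
```

```bash
python3 -m crank '[[[-0.05,0,0.2],[0,0,0]],[[0,0,0],[0,0,0]],[[0,0,0],[0,0,0]],[[0,0,0],[0,0,0]]]' >/dev/null;  python3 -m crank '[[[0,0,0],[0,0,0]],[[0,0,0],[0,0,0]],[[0,0,0],[0,0,0]],[[0,0,0],[0,0,0]],[[0,0,0],[0,0,0]]]' 2.5 40; python3 -m crank '[[[0,0,-2],[0,0,0]],[[0,0,-4],[0,0,0]],[[0,0,-4.5],[0,0,0]],[[0,0,-4.5],[0,0,0]],[[0,0,-3],[0,0,0]]]' >/dev/null;  for i in 1 2; do python3 -m crank '[[[0,4.4,0],[0,0,0]],[[0,4.4,0],[0,0,0]],[[0,4.4,0],[0,0,0]],[[0,4.4,0],[0,0,0]],[[0,4.4,0],[0,0,0]]]' >/dev/null; done;  python3 -m crank '[[[-0.5,4.4,0],[0,0,0]],[[-0.5,4.4,0],[0,0,0]],[[0,4.4,0],[0,0,0]],[[0,0,0],[0,0,0.1]],[[0,0,0],[0,0,0]]]' >/dev/null;  python3 -m crank '[[[0,0,0],[0,0,0]],[[0,0,0],[0,0,0]],[[0,0,0],[0,0,0]]]' >/dev/null; python3 inhand.py;  python3 -c "
from h import *
go([.4834,.2322,.0675],np.radians(84))"
```

```text
clock: 30.45
tcp_pos: [0.4721, -0.3467, 0.0189]
orientation: [0.0, -3.141, -0.001]
contact_force: [-0.1, 0.9, 3.8]
grip_width: 0.0306
gripper_force: 39.6
plug top in tool mm [-1.08  0.69] 16.75 bbox [ -0.31   0.45 -19.17] z -0.01950813713022886 tilt [0.01018401 0.00238636]
tcp [0.4822 0.2243 0.1991] t 32.8 j7 1.05 F [ 0.1 -0.2  0.1] w 0.0306 shift cm [-0.05  0.79 13.16] turn [ 0.001 -0.001  0.004] other [ 1.000e-03  1.000e-03 -3.137e+00]
```

```bash
python3 -m crank '[[[-0.12,0.8,4],[0,-0.001,0.004]],[[0,0,4],[0,0,0]],[[0,0,2.5],[0,0,0]],[[0,0,0],[0,0,0]],[[0,0,0],[0,0,0]]]' >/dev/null;  python3 -m crank '[[[0,0,0],[0,0,0]],[[0,0,0],[0,0,0]],[[0,0,0],[0,0,0]],[[0,0,0],[0,0,0]]]' >/dev/null; python3 -c "
from h import *
go([.4841,.2322,.0675],np.radians(84))"
```

```text
tcp [0.4844 0.2334 0.0947] t 33.7 j7 1.11 F [ 0.4 -0.4 -0.2] w 0.0306 shift cm [ 0.02 -0.13  2.72] turn [0.001 0.001 0.001] other [-2.000e-03  2.000e-03 -3.141e+00]
```

```bash
python3 -m crank '[[[0.02,-0.12,1],[0,0.001,0]],[[0,0,1.2],[0,0,0]],[[0,0,0],[0,0,0]],[[0,0,0],[0,0,0]],[[0,0,0],[0,0,0]]]' >/dev/null;  python3 -m crank '[[[0,0,0],[0,0,0]],[[0,0,0],[0,0,0]],[[0,0,0],[0,0,0]],[[0,0,0],[0,0,0]]]' >/dev/null; python3 inhand.py; python3 -c "
from h import *
go([.4841,.2322,.0675],np.radians(84))"
```

```text
plug top in tool mm [-1.37  0.56] 16.9 bbox [ -0.31   0.4  -19.1 ] z -0.01949987805842043 tilt [0.01051213 0.00235253]
tcp [0.4838 0.2321 0.0721] t 34.65 j7 1.13 F [ 0.2  0.6 -0.6] w 0.0306 shift cm [-0.03  0.02  0.46] turn [ 0.001 -0.001  0.001] other [ 1.000e-03  1.000e-03 -3.141e+00]
```

```bash
python3 -m crank '[[[-0.03,0.01,0.2],[0,0,0]],[[0,0,0.2],[0,0,0]],[[0,0,0.2],[0,0,0]],[[0,0,0.1],[0,0,0]],[[0,0,0],[0,0,0]]]'; python3 -m crank '[[[0,0,0.15],[0,0,0]],[[0,0,0.1],[0,0,0]],[[0,0,0],[0,0,0]]]'
```

```text
clock: 35.15
tcp_pos: [0.4839, 0.232, 0.0647]
orientation: [-0.163, -3.136, -0.0]
contact_force: [0.2, 0.2, 0.8]
grip_width: 0.0306
gripper_force: 39.8
clock: 35.45
tcp_pos: [0.4839, 0.2321, 0.0623]
orientation: [-0.163, -3.136, -0.001]
contact_force: [0.1, 0.5, 0.1]
grip_width: 0.0303
gripper_force: 39.8
```

In the hole with no contact force. Pressing home, then returning for the third.

```bash
python3 -m crank '[[[0,0,0.25],[0,0,0]],[[0,0,0.25],[0,0,0]],[[0,0,0.15],[0,0,0]],[[0,0,0.1],[0,0,0]],[[0,0,0],[0,0,0]]]'; python3 -m crank '[[[0,0,0.15],[0,0,0]],[[0,0,0.1],[0,0,0]],[[0,0,0],[0,0,0]]]'
```

```text
clock: 35.95
tcp_pos: [0.4839, 0.232, 0.0548]
orientation: [-0.163, -3.136, -0.0]
contact_force: [-0.3, 0.3, -0.9]
grip_width: 0.0306
gripper_force: 39.8
clock: 36.25
tcp_pos: [0.4842, 0.2321, 0.0538]
orientation: [-0.163, -3.136, -0.002]
contact_force: [-4.9, -1.0, 14.9]
grip_width: 0.0306
gripper_force: 41.3
```

```bash
python3 -m crank '[[[0,0,0],[0,0,0]],[[0,0,0],[0,0,0]],[[0,0,0],[0,0,0]],[[0,0,0],[0,0,0]]]' 5 >/dev/null; python3 -m crank '[[[0,0,-2],[0,0,0]],[[0,0,-4],[0,0,0]],[[0,0,-4.5],[0,0,0]],[[0,0,-4.5],[0,0,0]],[[0,0,0],[0,0,-0.1]]]' >/dev/null; for i in 1 2; do python3 -m crank '[[[-0.4,-4.2,0],[0,0,0]],[[-0.4,-4.2,0],[0,0,0]],[[-0.4,-4.2,0],[0,0,0]],[[-0.4,-4.2,0],[0,0,0]],[[-0.4,-4.2,0],[0,0,0]]]' >/dev/null; done;  python3 -m crank '[[[-0.4,-4.2,0],[0,0,0]],[[-0.4,-4.2,0],[0,0,0]],[[-0.4,-4.2,0],[0,0,0]],[[-0.4,-4.2,0],[0,0,0]],[[0,0,0],[0,0,0]]]' >/dev/null; python3 -m crank '[[[0,0,0],[0,0,0]],[[0,0,0],[0,0,0]],[[0,0,0],[0,0,0]]]' > /dev/null; python3 -c "
from m2 import *
plugs('wrist','w10'); go([.542,-.3561,.019],np.radians(90))"
```

```text
wrist plug [270. 192.] 818 top circle [ 541.9 -356.3] 15.6 0.038530892806384165
tcp [ 0.5384 -0.3544  0.2021] t 39.0 j7 2.32 F [ 0.2 -1.  -0. ] w 0.0498 shift cm [-0.37 -0.19 18.31] turn [ 0.001 -0.001 -0.001] other [-1.00e-03 -2.00e-03  3.14e+00]
```

```bash
python3 -m crank '[[[-0.37,-0.18,4],[0,0,0]],[[0,0,4],[0,0,0]],[[0,0,3],[0,0,0]],[[0,0,1],[0,0,0]],[[0,0,0],[0,0,0]]]' >/dev/null;  python3 -m crank '[[[0,0,0],[0,0,0]],[[0,0,0],[0,0,0]],[[0,0,0],[0,0,0]],[[0,0,0],[0,0,0]]]' >/dev/null; python3 -c "
from h import *
go([.542,-.3561,.019],np.radians(90))"
```

```text
tcp [ 0.542  -0.3583  0.0832] t 39.9 j7 2.39 F [-0.1  0.2  0. ] w 0.0501 shift cm [0.   0.22 6.42] turn [-0.     0.001 -0.004] other [1.000e-03 0.000e+00 3.138e+00]
```

```bash
python3 -m crank '[[[0.02,0.2,2],[0,0.001,-0.003]],[[0,0,2],[0,0,0]],[[0,0,1.5],[0,0,0]],[[0,0,0.7],[0,0,0]],[[0,0,0],[0,0,0]]]' >/dev/null;  python3 -m crank '[[[0,0,0],[0,0,0]],[[0,0,0],[0,0,0]],[[0,0,0],[0,0,0]],[[0,0,0],[0,0,0]]]' >/dev/null; python3 -c "
from h import *
go([.542,-.3561,.019],np.radians(90))"
```

```text
tcp [ 0.5415 -0.3561  0.0207] t 40.8 j7 2.42 F [-0.6  0.5  0.1] w 0.0505 shift cm [-0.05 -0.    0.17] turn [ 0.    -0.001 -0.001] other [-2.000e-03 -0.000e+00  3.141e+00]
```

```bash
python3 -m crank '[[[-0.05,0,0.17],[0,0,0]],[[0,0,0],[0,0,0]],[[0,0,0],[0,0,0]],[[0,0,0],[0,0,0]]]' >/dev/null;  python3 -m crank '[[[0,0,0],[0,0,0]],[[0,0,0],[0,0,0]],[[0,0,0],[0,0,0]],[[0,0,0],[0,0,0]],[[0,0,0],[0,0,0]]]' 2.5 40; python3 -m crank '[[[0,0,-2],[0,0,0]],[[0,0,-4],[0,0,0]],[[0,0,-4.5],[0,0,0]],[[0,0,-4.5],[0,0,0]],[[0,0,-3],[0,0,0]]]' >/dev/null;  for i in 1 2; do python3 -m crank '[[[-0.4,4.2,0],[0,0,0]],[[-0.4,4.2,0],[0,0,0]],[[-0.4,4.2,0],[0,0,0]],[[-0.4,4.2,0],[0,0,0]],[[-0.4,4.2,0],[0,0,0]]]' >/dev/null; done;  python3 -m crank '[[[-0.5,4.2,0],[0,0,0]],[[-0.5,4.2,0],[0,0,0]],[[0,0,0],[0,0,0.05]],[[0,0,0],[0,0,0.05]],[[0,0,0],[0,0,0]]]' >/dev/null;  python3 -m crank '[[[0,0,0],[0,0,0]],[[0,0,0],[0,0,0]],[[0,0,0],[0,0,0]]]' >/dev/null; python3 inhand.py;  python3 -c "
from h import *
go([.5962,.1502,.0675],np.radians(84))"
```

```text
clock: 41.7
tcp_pos: [0.5419, -0.3561, 0.0187]
orientation: [-0.001, -3.14, -0.0]
contact_force: [0.4, 0.6, 3.1]
grip_width: 0.031
gripper_force: 39.6
plug top in tool mm [-1.41  0.58] 17.02 bbox [ -0.64   0.45 -19.41] z -0.019763270866531114 tilt [0.00816309 0.00212706]
tcp [0.5924 0.1477 0.1986] t 44.05 j7 1.35 F [ 0.8 -0.6  0.4] w 0.0307 shift cm [-0.38  0.29 13.11] turn [ 0.    -0.002  0.004] other [ 3.000e-03  1.000e-03 -3.138e+00]
```

```bash
cat > tr.py <<'E'
from h import *
for n in("wrist","top"):
    g=grab(n); W=cloud(g); z=W[...,2]; c=np.array([.541,.1915]); a=np.radians(-5.9); d=W[...,:2]-c
    X=d@[np.cos(a),np.sin(a)]; Y=d@[-np.sin(a),np.cos(a)]
    M=((z>.044)&(z<.059)&(abs(X)<.1)&(abs(Y)<.075)).astype(np.uint8)
    nn,l,s,cc=cv2.connectedComponentsWithStats(M); i=1+s[1:,4].argmax(); P=W[l==i]; print(n,cv2.minAreaRect(P[:,:2].astype(np.float32)*1000),np.median(P[:,2]))
E
python3 tr.py; python3 -m crank '[[[-0.36,0.28,4],[0,-0.001,0.004]],[[0,0,4],[0,0,0]],[[0,0,2.5],[0,0,0]],[[0,0,0],[0,0,0]],[[0,0,0],[0,0,0]]]' >/dev/null;  python3 -m crank '[[[0,0,0],[0,0,0]],[[0,0,0],[0,0,0]],[[0,0,0],[0,0,0]],[[0,0,0],[0,0,0]]]' >/dev/null; python3 -c "
from h import *
go([.5962,.1502,.0675],np.radians(84))"
```

```text
wrist ((540.9811401367188, 192.02017211914062), (130.43963623046875, 181.29620361328125), 83.92635345458984) 0.051397681459062095
top ((541.6239624023438, 190.1257781982422), (132.81961059570312, 180.82040405273438), 84.14519500732422) 0.05279838813510218
tcp [0.5965 0.1506 0.0944] t 45.05 j7 1.41 F [ 0.6  0.2 -1. ] w 0.0304 shift cm [ 0.03 -0.04  2.69] turn [ 0.001  0.    -0.   ] other [ 0.000e+00 -2.000e-03  3.142e+00]
```

```bash
python3 -m crank '[[[0.02,-0.03,1],[0,0,0]],[[0,0,1.2],[0,0,0]],[[0,0,0],[0,0,0]],[[0,0,0],[0,0,0]],[[0,0,0],[0,0,0]]]' >/dev/null;  python3 -m crank '[[[0,0,0],[0,0,0]],[[0,0,0],[0,0,0]],[[0,0,0],[0,0,0]],[[0,0,0],[0,0,0]]]' >/dev/null; python3 inhand.py; python3 -c "
from h import *
go([.5962,.1502,.0675],np.radians(84))"
```

```text
plug top in tool mm [-1.47  0.56] 16.86 bbox [ -0.54   0.43 -19.31] z -0.019765154477981585 tilt [0.01257436 0.00067886]
tcp [0.596  0.1502 0.0717] t 46.0 j7 1.42 F [-0.3 -0.2  0.1] w 0.0303 shift cm [-0.02  0.01  0.42] turn [ 0.    -0.001 -0.   ] other [-1.000e-03 -1.000e-03  3.142e+00]
```

```bash
python3 -m crank '[[[-0.02,0,0.2],[0,0,0]],[[0,0,0.2],[0,0,0]],[[0,0,0.2],[0,0,0]],[[0,0,0.1],[0,0,0]],[[0,0,0],[0,0,0]]]'; python3 -m crank '[[[0,0,0.15],[0,0,0]],[[0,0,0.1],[0,0,0]],[[0,0,0],[0,0,0]]]'
```

```text
clock: 46.5
tcp_pos: [0.5959, 0.1501, 0.0643]
orientation: [-0.165, -3.136, -0.0]
contact_force: [0.7, -0.0, 0.3]
grip_width: 0.0305
gripper_force: 39.7
clock: 46.8
tcp_pos: [0.596, 0.1501, 0.0619]
orientation: [-0.164, -3.136, -0.0]
contact_force: [-0.4, 0.5, -0.4]
grip_width: 0.0308
gripper_force: 39.7
```

```bash
python3 -m crank '[[[0,0,0.25],[0,0,0]],[[0,0,0.25],[0,0,0]],[[0,0,0.15],[0,0,0]],[[0,0,0.1],[0,0,0]],[[0,0,0],[0,0,0]]]'; python3 -m crank '[[[0,0,0.15],[0,0,0]],[[0,0,0.1],[0,0,0]],[[0,0,0],[0,0,0]]]'; python3 -m crank '[[[0,0,0],[0,0,0]],[[0,0,0],[0,0,0]],[[0,0,0],[0,0,0]],[[0,0,0],[0,0,0]]]' 5 ; python3 -m crank '[[[0,0,-2],[0,0,0]],[[0,0,-4],[0,0,0]],[[0,0,-4],[0,0,0]],[[0,0,-4],[0,0,0]],[[0,0,-4],[0,0,0]]]' >/dev/null;  python3 -m crank '[[[0,0,-3],[0,0,0]],[[-4,0,0],[0,0,0]],[[-2,2,0],[0,0,0]],[[0,0,0],[0,0,0]],[[0,0,0],[0,0,0]]]' 8.5 >/dev/null; cat > fin.py <<'E'
from h import *
for n in("wrist","top"):
    g=grab(n,"f%s%d"%(n,monitor.get_obs()["clock"]*10)); W=cloud(g); z=W[...,2]; p=g[0].astype(int)
    M=((p[...,0]>1.9*p[...,1])&(p[...,0]-p[...,1]>35)&(p[...,1]<60)&(z>.066)&(z<.09)&(abs(W[...,0]-.54)<.12)&(abs(W[...,1]-.19)<.1)).astype(np.uint8)
    k,l,s,c=cv2.connectedComponentsWithStats(M)
    for i in range(1,k):
        if s[i,4]>60: P=W[l==i]; zt=np.median(P[:,2]); t=P[abs(P[:,2]-zt)<.003]; e=cv2.minEnclosingCircle(t[:,:2].astype(np.float32)*1000); print(n,c[i].round(),s[i,4],np.round(e[0],1),round(e[1],1),"topz",zt)
    M=((z>.118)&(z<.14)&(abs(W[...,0]-.545)<.06)&(W[...,1]>.05)&(W[...,1]<.36)&(p.max(-1)<90)).astype(np.uint8)
    k,l,s,c=cv2.connectedComponentsWithStats(M); i=1+s[1:,4].argmax(); print(n,"whandle",s[i,4],cv2.minAreaRect(W[l==i][:,:2].astype(np.float32)*1000))
E
python3 fin.py; python3 tr.py;  ls pics; python3 -c "
from h import *
go([.551,.302,.20],np.radians(84))"
```

```text
clock: 47.3
tcp_pos: [0.596, 0.1501, 0.0544]
orientation: [-0.165, -3.136, -0.0]
contact_force: [-0.7, 0.3, 0.5]
grip_width: 0.0304
gripper_force: 39.7
clock: 47.6
tcp_pos: [0.5964, 0.1502, 0.0536]
orientation: [-0.165, -3.137, -0.002]
contact_force: [-5.0, -0.1, 12.1]
grip_width: 0.0307
gripper_force: 40.9
clock: 48.0
tcp_pos: [0.596, 0.1501, 0.0519]
orientation: [-0.165, -3.136, -0.0]
contact_force: [-0.1, -0.6, -0.7]
grip_width: 0.0497
gripper_force: 0.0
wrist [250. 129.] 142 [600.1 151.3] 12.0 topz 0.07340978950780033
wrist whandle 2394 ((555.7915649414062, 300.8482971191406), (14.173613548278809, 60.73676300048828), 83.500244140625)
top [150. 184.] 102 [594.6 151.2] 15.1 topz 0.07526818385448242
top [110. 233.] 103 [483.9 233.9] 15.4 topz 0.07431118305174533
top whandle 289 ((550.1307373046875, 300.03363037109375), (14.197343826293945, 69.10624694824219), 83.19050598144531)
wrist ((561.51025390625, 192.09669494628906), (131.27886962890625, 136.94760131835938), 83.86995697021484) 0.05142106454203971
top ((541.0517578125, 192.96807861328125), (132.92800903320312, 181.28378295898438), 83.98089599609375) 0.05280799084842114
c3.png
c5.png
c7.png
ftop490.png
fwrist490.png
h8top.png
h8wrist.png
held105.png
held132.png
side0.npz
side0.png
t2.png
top0.npz
top0.png
w1.png
w10.png
w2.png
w4.png
w6.png
w9.png
tcp [0.6574 0.163  0.262 ] t 49.2 j7 1.35 F [0.2 0.2 0.4] w 0.0849 shift cm [12.03 12.7   6.22] turn [ 0.    -0.001 -0.001] other [-2.000e-03 -0.000e+00  3.141e+00]
```

```bash
python3 -c "
import cv2; p=cv2.imread('pics/ftop490.png'); cv2.imwrite('pics/c11.png',cv2.resize(p[130:280,60:260],None,fx=4,fy=4,interpolation=cv2.INTER_CUBIC))"
```

```text
(no output)
```

View pics/c11.png

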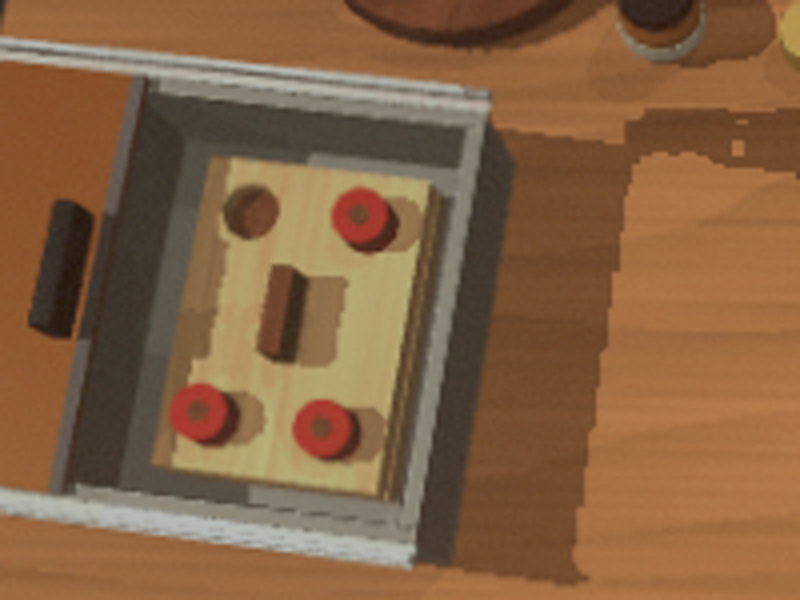

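Top crop: the three red blanks stand in holes at (362,217), (202,412) and (322,430), and the tray is square on the lower tray. I'm going back to the window handle to shut it.

```bash
python3 -m crank '[[[3.8,3.2,0],[0,0,0]],[[3.8,3.2,0],[0,0,0]],[[3.8,3.2,0],[0,0,0]],[[0.5,3,0],[0,0,0]],[[0,0,0],[0,0,0]]]' >/dev/null;  python3 -m crank '[[[0,0,4],[0,0,0]],[[0,0,0],[0,0,0]],[[0,0,0],[0,0,0]],[[0,0,0],[0,0,0]]]' >/dev/null; python3 -c "
from h import *
go([.551,.301,.116],np.radians(84)); g=grab('top'); W=cloud(g); print(W[236:239,139:142,2], W[230:233,138:141,2].mean())"
```

```text
tcp [0.5538 0.3009 0.2238] t 50.1 j7 1.08 F [ 0.3 -0.1  0.5] w 0.0852 shift cm [ 0.29 -0.03 10.78] turn [ 0.001  0.001 -0.001] other [ 1.00e-03 -2.00e-03  3.14e+00]
[[0.07377781 0.0796423  0.07430683]
 [0.07614453 0.07402469 0.07202412]
 [0.07381997 0.07509329 0.07882313]] 0.0749342516037687
```

```bash
python3 -m crank '[[[0.28,-0.03,4],[0,0,0]],[[0,0,4],[0,0,0]],[[0,0,2.8],[0,0,0]],[[0,0,0],[0,0,0]],[[0,0,0],[0,0,0]]]' >/dev/null;  python3 -m crank '[[[0,0,0],[0,0,0]],[[0,0,0],[0,0,0]],[[0,0,0],[0,0,0]],[[0,0,0],[0,0,0]],[[0,0,0],[0,0,0]]]' 0.5 25; python3 -m crank '[[[0,0,0],[0,0,0]],[[0,0,0],[0,0,0]],[[0,-0.5,0],[0,0,0]],[[0,-1.5,0],[0,0,0]],[[0,-1.5,0],[0,0,0]]]'; python3 -m crank '[[[0,-2,0],[0,0,0]],[[0,-2,0],[0,0,0]],[[0,-2,0],[0,0,0]],[[0,-2,0],[0,0,0]],[[0,-2,0],[0,0,0]]]';  python3 -m crank '[[[0,-2,0],[0,0,0]],[[0,-1.5,0],[0,0,0]],[[0,0,0],[0,0,0]]]'; python3 -c "
from h import *
go([.5333,.1242,.116],np.radians(84))"
```

```text
clock: 51.15
tcp_pos: [0.5501, 0.3017, 0.1147]
orientation: [-0.164, -3.137, -0.001]
contact_force: [-2.3, 1.6, 4.7]
grip_width: 0.0134
gripper_force: 27.9
clock: 51.65
tcp_pos: [0.5465, 0.267, 0.1147]
orientation: [0.163, 3.137, 0.003]
contact_force: [0.7, 2.9, 5.5]
grip_width: 0.0132
gripper_force: 28.1
clock: 52.15
tcp_pos: [0.5361, 0.1661, 0.1147]
orientation: [0.165, 3.137, 0.002]
contact_force: [1.4, 3.2, 5.8]
grip_width: 0.0136
gripper_force: 28.1
clock: 52.45
tcp_pos: [0.5322, 0.1282, 0.1146]
orientation: [-0.171, -3.137, 0.002]
contact_force: [0.4, -1.9, 7.1]
grip_width: 0.0133
gripper_force: 28.5
tcp [0.5322 0.1282 0.1146] t 52.45 j7 1.38 F [ 0.4 -1.9  7.1] w 0.0133 shift cm [-0.15 -0.38 -0.14] turn [-0.001 -0.    -0.004] other [-0.000e+00  2.000e-03  3.137e+00]
```

```bash
python3 -m crank '[[[0,-0.3,0],[0,0,0]],[[0,-0.2,0],[0,0,0]],[[0,-0.2,0],[0,0,0]],[[0,0,0],[0,0,0]]]'; python3 -m crank '[[[0,-0.2,0],[0,0,0]],[[0,-0.2,0],[0,0,0]],[[0,0,0],[0,0,0]]]'
```

```text
clock: 52.85
tcp_pos: [0.5319, 0.1245, 0.1146]
orientation: [0.166, 3.137, 0.001]
contact_force: [1.5, 1.1, 7.5]
grip_width: 0.0135
gripper_force: 28.4
clock: 53.15
tcp_pos: [0.5315, 0.1206, 0.1147]
orientation: [0.166, 3.137, 0.001]
contact_force: [0.0, 1.5, 6.6]
grip_width: 0.0136
gripper_force: 28.3
```

Still sliding freely past where it started, so I'll continue to the stop.

```bash
python3 -m crank '[[[0,-0.3,0],[0,0,0]],[[0,-0.3,0],[0,0,0]],[[0,0,0],[0,0,0]]]'; python3 -m crank '[[[0,-0.2,0],[0,0,0]],[[0,-0.2,0],[0,0,0]],[[0,0,0],[0,0,0]]]'; python3 -m crank '[[[0,-0.1,0],[0,0,0]],[[0,-0.1,0],[0,0,0]],[[0,0,0],[0,0,0]]]'
```

```text
clock: 53.45
tcp_pos: [0.5308, 0.1144, 0.1146]
orientation: [0.166, 3.137, 0.0]
contact_force: [0.7, 0.9, 7.5]
grip_width: 0.0132
gripper_force: 28.4
clock: 53.75
tcp_pos: [0.5307, 0.1129, 0.1146]
orientation: [0.163, 3.136, 0.004]
contact_force: [1.7, 7.4, 4.7]
grip_width: 0.0132
gripper_force: 28.0
clock: 54.05
tcp_pos: [0.5307, 0.1129, 0.1146]
orientation: [0.161, 3.136, 0.007]
contact_force: [2.0, 10.0, 3.7]
grip_width: 0.0137
gripper_force: 27.8
```

```bash
python3 -m crank '[[[0,0.25,0],[0,0,0]],[[0,0,0],[0,0,0]]]';  python3 -m crank '[[[0,0,0],[0,0,0]],[[0,0,0],[0,0,0]],[[0,0,0],[0,0,0]],[[0,0,0],[0,0,0]],[[0,0,0],[0,0,0]]]' 8.5; python3 -m crank '[[[0,0,-3],[0,0,0]],[[0,0,-4],[0,0,0]],[[0,0,-4],[0,0,0]],[[4,0,-4],[0,0,0]],[[4,0,0],[0,0,0]]]';python3 -m crank '[[[0,-4,0],[0,0,0]],[[0,-4,0],[0,0,0]],[[0,-4,0],[0,0,0]],[[0,0,0],[0,0,0]],[[0,0,0],[0,0,0]]]'; python3 - <<'E'
from h import *
grab("top","end")
E
sed -i 's/for n in("wrist","top"):/for n in("top",):/' fin.py; python3 fin.py
```

```text
clock: 54.25
tcp_pos: [0.5307, 0.113, 0.1146]
orientation: [0.163, 3.137, 0.003]
contact_force: [2.2, 5.8, 6.4]
grip_width: 0.0135
gripper_force: 28.1
clock: 54.75
tcp_pos: [0.5297, 0.1117, 0.1139]
orientation: [-0.165, -3.136, 0.0]
contact_force: [0.3, 0.9, -0.2]
grip_width: 0.0835
gripper_force: 0.0
clock: 55.25
tcp_pos: [0.458, 0.1201, 0.2637]
orientation: [0.168, 3.13, 0.006]
contact_force: [-0.5, 0.1, -0.7]
grip_width: 0.0851
gripper_force: 0.0
clock: 55.75
tcp_pos: [0.4424, -0.0001, 0.2596]
orientation: [-0.168, -3.136, -0.002]
contact_force: [0.1, 0.3, -0.1]
grip_width: 0.0846
gripper_force: 0.0Traceback (most recent call last):
  File "fin.py", line 9, in <module>
    k,l,s,c=cv2.connectedComponentsWithStats(M); i=1+s[1:,4].argmax(); print(n,"whandle",s[i,4],cv2.minAreaRect(W[l==i][:,:2].astype(np.float32)*1000))
                                                     ~~~~~~~~~~~~~~^^
ValueError: attempt to get argmax of an empty sequence
```

View pics/end.png

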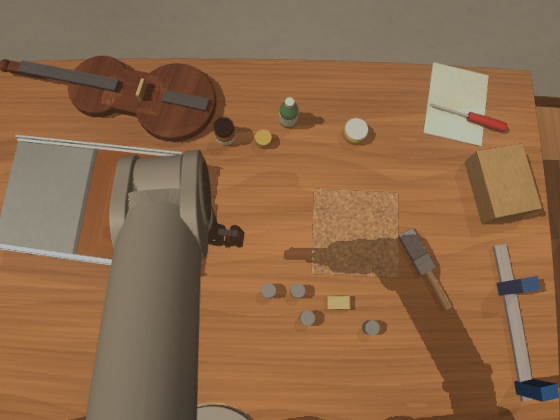

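The arm hides the handle in this view. The mat is empty and the bystanders have not moved. I'll move aside and check the window before handing in.

```bash
for i in 1 2; do python3 -m crank '[[[-0.5,-4,0],[0,0,0]],[[-0.5,-4,0],[0,0,0]],[[-0.5,-4,0],[0,0,0]],[[-0.5,-4,0],[0,0,0]],[[0,0,0],[0,0,0]]]'>/dev/null; done; python3 fin.py; python3 -c "
import cv2,glob
f=sorted(glob.glob('pics/ftop*'))[-1];p=cv2.imread(f); cv2.imwrite('pics/c12.png',cv2.resize(p[110:290,0:300],None,fx=2.6,fy=2.6,interpolation=cv2.INTER_CUBIC))"
```

```text
top whandle 294 ((531.0634155273438, 111.24690246582031), (16.048583984375, 70.0342025756836), 82.61382293701172)
```

View pics/c12.png

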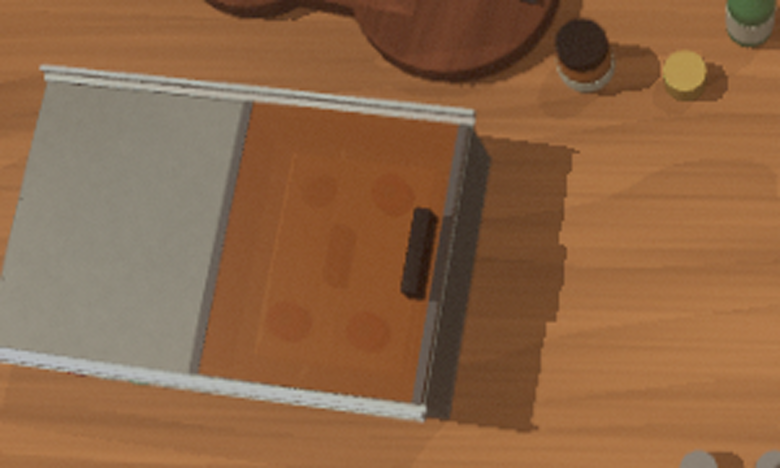

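The handle is at (418,253), 0.189 m from the open position, so the window is shut. Through the pane the tray looks square in place, with blanks at (390,195), (290,322) and (367,331).

```bash
python3 -c "
from bench import r
print(r.hand_in())"
```

```text
the job is handed in; nothing more can be done
None
```

I handed the job in: the tray is seated in the curing box, all three blanks are fully home in its holes, and the window is shut and released; no verdict came back.

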